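# Fish the strainer out of the narrow oil tank with the hook rod

### The job

Take the hook rod from its holder and use it to fetch the strainer that hangs deep in the narrow tank: hook its red crossbar, draw it along the rails until you feel it come up against the end stop, where it is free of the yellow retaining strips, and lift it out. Stand it upright in the steel drip tray, unhook it and put the rod back in its holder. Be gentle: the strainer must never be pushed or pulled by the rod with more than 12 N, the strainer may not be touched with the gripper or banged down, and leave the other things on the bench where they are.

Things in the scene. Friction and masses are not known exactly. Their poses are not given: they have to be found in the camera images.
- tank: Narrow open-topped oil tank, fixed to the bench, three blue walls and a clear one on its +x side. Origin: centre of the underside; z up, y along its length. Inside 48 mm (x) by 156 mm (y); outside 58 by 168 mm, 145 mm high.
- tank_rim (a point): Centre of the tank's open mouth, 145 mm above the tank's origin.
- tank_rails (a point): Centre of the chamber, 40 mm above the tank's origin, level with the tops of two steel rails that run the whole length along the long walls (inner edges at tank x = +-19 mm). The strainer's cap rests on them and slides along y.
- tank_strips (a point): Point 64 mm above the tank's origin, level with the top of two yellow strips over the cap (z 59 to 64 mm, |x| > 15.5 mm). They and a yellow stop plate (z 5 to 85 mm) across the +y end are one adjustable insert with a gap of 42.5 mm; the 40 mm cap lifts out there only when against the stop. Its setting is NOT measured: stop face at tank y = 36 to 72 mm.
- strainer: Strainer to fetch, about 0.45 kg: brass cylinder 36 mm across between a grey foot plate 34 by 40 mm and a grey cap 44 mm (x) by 40 mm (y), z = 34 to 50 mm. Origin: centre of the underside, z up. It hangs by its cap on the tank's rails, origin 6 mm above the tank's, axes nearly the tank's, near the tank's -y end, under the strips (3 mm play). Oily: dragging takes 0.5 to 2 N.
- crossbar (a point): Middle of the strainer's red crossbar, 5 mm round, along the strainer's x at y = 0, between two upright grey cheeks on the cap (4 mm thick, inner faces at x = +-9 mm, 40 mm long in y, tops at strainer z = 78 mm). The bar's underside is 22 mm above the cap (z = 72 mm), its top at z = 77 mm.
- rod: Steel hook rod, 0.15 kg, upright. Origin: on the shaft's axis at the lowest point; z up, x the way the hook points. Shaft 7 mm thick. Square collar 34 mm wide at z = 88 to 92 mm, by which it hangs on the holder.
- rod_grip (a point): Middle of the rod's orange square grip, 16 by 16 mm, z = 92 to 136 mm of the rod (this point at z = 114 mm), taken from above.
- rod_hook (a point): Floor of the hook's cradle, rod x = 7.5, z = 6 mm. A foot 6 mm thick runs from the shaft along the rod's x to 17.5 mm and turns up into a point whose top is at z = 14 mm; the cradle between shaft and point is 8 mm wide.
- holder: Black slotted rod holder, fixed, 98 mm high; origin at its foot under the rod's axis, z up. Vertical slot x = -6.5 to 24.5 mm, 12 mm wide in y, open at the top. The rod goes in from above, hook pointing along the holder's x, until the collar rests on the top; rod's origin is then 10 mm above the holder's, axes alike.
- tray: Open square steel drip tray, fixed, 120 by 120 mm, walls 5 mm thick and 25 mm high, floor 5 mm thick. Origin: centre of the underside, z up.
- spare: Bystander: spare cartridge like the strainer but with a green cap and a white bar, standing on the bench, 78 mm high. Origin: centre of the underside.
- valve_block: Bystander: aluminium valve block 60 x 80 x 50 mm. Origin: centre of the underside.
- coupling: Bystander: dark steel ring 68 mm across, 28 mm high. Origin: centre of the underside.
- wrench: Bystander: wrench lying on the bench. Origin: centre of the underside.
- fitting: Bystander: brass fitting 26 mm across, 32 mm high. Origin: centre of the underside.
- end_plug: Bystander: yellow plug 32 mm across, 14 mm high. Origin: centre of the underside.
- oil_jar: Bystander: amber jar 60 mm across, 90 mm high. Origin: centre of the underside.
Things that resemble listed ones, but are neither listed nor needed, are in the scene too. Several things have the shape of the tray; the one meant has the colours described above.

How it is judged (in metres and radians):
On the way, in this order (a step that is already met when the one before it is completed fails the run):
1. the strainer hangs on the hook rod, lifted clear of the tank (z of strainer in the frame of tank above 0.1 m and contact force between rod and strainer above 1 N), for 0.2 s.
2. the strainer stands upright in the drip tray, free of the hook (x of strainer in the frame of tray between -0.045 and 0.045 m and y of strainer in the frame of tray between -0.045 and 0.045 m and z of strainer in the frame of tray below 0.012 m and angle between strainer's own z axis and vertical below 0.12 rad and linear speed of strainer below 0.03 m/s and contact force between rod and strainer below 0.2 N), for 0.2 s.
3. the rod is back in its holder (horizontal distance between rod and holder below 0.008 m and z of rod in the frame of holder below 0.016 m and angle between rod's own z axis and vertical below 0.1 rad and linear speed of rod below 0.03 m/s), for 0.2 s.
At the end, for the whole second after the job is handed in: The strainer stands on the tray's floor (within 45 mm of its centre each way, tilted less than 0.12 rad), at rest and free of the rod; the rod hangs upright in its holder (origin within 8 mm of the holder's axis, collar within 6 mm of seated), at rest (all of step 2 and all of step 3); the robot touches nothing.
It fails at once if the strainer is loaded by the rod with more than 12 N (contact force between rod and strainer above 12 N).
It fails at once if the gripper touches the strainer (contact force between the fingers and strainer above 0.5 N).
It fails at once if the strainer is banged down in the tray (over 30 N) (contact force between strainer and tray above 30 N).
It fails at once if another thing on the bench is moved by more than 25 mm (distance of any of spare, valve_block, coupling, wrench, fitting, end_plug, oil_jar from where it was at the start of the episode above 0.025 m).
It also fails if it takes over 72 s, if anything falls off the work surface, if the arm or the gripper's body presses on something with over 40 N, if the wrist force passes 120 N, or if a joint passes its speed limit or range.

### The arm

A 6-joint arm with a two-finger parallel gripper is mounted at the origin on the work surface. World frame = base frame: x ahead of the robot, y to its left, z up, the work surface at z = 0. Lengths are in mm, angles in rad, forces in N, time in s.
With the tool pointing down it reaches from about 350 to 850 mm from the base axis. Payload 8.1 kg.
Tool frame: the origin (TCP) lies at the very end of the fingers, on their centre line; the grasp point (between the pads) lies 19 mm behind it; z points along the fingers, y is the direction in which the jaws open and shut (so a half turn about z gives the same grasp; the last joint's range is limited). The gripper opens to 93 mm and grips with 3 to 60 N. Pads are 15 mm wide; open, the fingers measure 128 mm over their backs; the gripper's body (75 mm by 188 mm) begins 65 mm behind the grasp point.
Start: joints at [-1.3, 0.13, 1.488, -0, 1.523, -0.085], TCP at [209.024, -562.418, 218.635] pointing down, gripper open.
Joint ranges: [-2.96, 2.96], [-0.89, 2.26], [0.02, 2.5], [-1.34, 4.48], [0, 2.73], [-2.66, 2.66]. Speed limits (rad/s): [2.39, 2.39, 2.79, 3.14, 3.14, 3.14].

### API

Orientations are given as a 3x3 rotation matrix whose columns are the frame's x, y, z axes.
In Python, from plant import bot gives the robot as it stands.
- The arm moves only by the tool drive_tool, never from a script. Its argument "targets" is text: rows parted by semicolons, each of 5 numbers parted by spaces: the opening, from 0 (shut) to 1 (fully open), then the shift along the tool's x, y, z in mm, then the turn about the tool's z in rad. In form: gripper x y z yaw; .... A call has exactly 10 rows; each row shifts and turns the commanded pose from where the row before left it, along the tool's axes as they then stand; what a row does not reach is not made up. A row lasts 1/10 s, in which the tool goes at most 50 mm and 8.59 degrees, less where a joint would pass 70% of its speed; a pose out of reach is approached as far as the arm can. A call with a gripper value outside its range is refused whole. The fingers move at their own pace and stop on an object; "grip_force" is the grip in N (left out, the last holds). Time passes only in rows, so rows that do not move let the fingers close, or fill a call up. It gives the time, the measured TCP pose, the force and the opening at its end, in the units of the state.
- bot.read_state(): the state, without advancing time (a new reading comes with each control period).
- bot.capture(name): name is "scene" or "top" or "wrist"; returns (picture, depth): 480x640x3 uint8, red, green, blue; 480x640 float32, mm along the optical axis (not along the pixel's ray), 0 where there is no reading.
- bot.camera_model(name): a dict with "fovy" (degrees; the focal length in pixels is half the picture's height over the tangent of half this angle, whatever the lens; pixels are square), "cx", "cy" (the principal point, pixels), "cam_to_world" (4x4, takes a point from camera to world coordinates). Camera axes: x right, y down, z forward; pixel columns grow to the right and rows downward; lengths in mm; the calibration is good to about 2 mm. A picture is of the moment at which its call begins: read the wrist's pose just before it. camera_model takes no time and is no camera call; for the wrist camera it gives the pose at the moment of the call.
- bot.close_job(): hands the job in, once; it reports no verdict.
The state is a dict: "t": time; "joint_pos": joint angles; "qvel": joint speeds; "tau": joint torques, N m; "ee_pos": TCP position; "tool_rot": TCP orientation; "ft_force": force on the tool from outside, world axes, zero at the start; "ft_torque": the same for the moment, N m; "finger_gap": finger opening in mm.
Only numpy, scipy, OpenCV 4.12 (cv2) and the standard library are available. Lean on these libraries where they do the work, as an engineer would, in place of code of your own. Each camera call takes 0.05 s, during which the arm holds its last target.

## Working session

There is one attempt and no reset: what is moved stays moved. The work goes in short steps, Python scripts to look and compute and a tool call to move; the robot and the scene stay as the last step left them, time stands still between calls to the robot, and variables do not carry over. Pictures are saved under pics/ and viewed, and the job is handed in when it is done.

Besides the shell and the picture viewer there is one more tool, called after ">>>" in YAML: its name, and indented under it one key for each argument. drive_tool: Moves the arm, as the interface text tells. Its arguments: {"type":"object","properties":{"targets":{"type":"string"},"grip_force":{"type":"number"}},"required":["targets"]}

```bash
ls; mkdir -p pics; cat > h.py <<'E'
import numpy as np, cv2
from plant import bot
def cap(n,f):
    m=bot.camera_model(n); im,d=bot.capture(n)
    cv2.imwrite(f'pics/{f}.png',im[:,:,::-1]); np.savez(f'pics/{f}.npz',im=im,d=d,T=np.array(m['cam_to_world']),p=np.array([m['fovy'],m['cx'],m['cy']]))
    return im,d,m
def load(f):
    z=np.load(f'pics/{f}.npz'); fl=240/np.tan(np.radians(z['p'][0])/2)
    return z['im'],z['d'],z['T'],fl,z['p'][1],z['p'][2]
def cloud(f):
    im,d,T,fl,cx,cy=load(f)
    v,u=np.mgrid[0:480,0:640]
    P=np.stack([(u-cx)/fl*d,(v-cy)/fl*d,d],-1)
    return im,d,P@T[:3,:3].T+T[:3,3]
def ray(f,u,v,z):
    im,d,T,fl,cx,cy=load(f)
    r=T[:3,:3]@np.array([(u-cx)/fl,(v-cy)/fl,1]); o=T[:3,3]
    return o+r*(z-o[2])/r[2]
def proj(f,P):
    im,d,T,fl,cx,cy=load(f)
    c=T[:3,:3].T@(np.array(P)-T[:3,3]); return fl*c[0]/c[2]+cx, fl*c[1]/c[2]+cy
E
python3 - <<'E'
from h import *
for n in ['scene','top','wrist']:
    im,d,m=cap(n,n+'0'); print(n,m, (d==0).mean())
s=bot.read_state(); print(s)
E
```

```text
pics
scene {'fovy': 53.52019704059592, 'cx': 326.3630009126472, 'cy': 239.09772254567895, 'cam_to_world': array([[-7.94608609e-01,  3.92955076e-01, -4.62799597e-01,
         1.17654753e+03],
       [ 6.07098437e-01,  5.21004432e-01, -5.99988224e-01,
         8.17382164e+02],
       [ 5.35222261e-03, -7.57720720e-01, -6.52557020e-01,
         9.62161510e+02],
       [ 0.00000000e+00,  0.00000000e+00,  0.00000000e+00,
         1.00000000e+00]])} 0.01921875
top {'fovy': 47.023828437842845, 'cx': 315.684003200781, 'cy': 240.20163295513342, 'cam_to_world': array([[-1.77790391e-02, -9.92534382e-01,  1.20662364e-01,
         4.17268910e+02],
       [-9.99841923e-01,  1.76717685e-02, -1.95911036e-03,
         2.28996424e+01],
       [-1.87832966e-04, -1.20678121e-01, -9.92691672e-01,
         1.24844168e+03],
       [ 0.00000000e+00,  0.00000000e+00,  0.00000000e+00,
         1.00000000e+00]])} 0.004134114583333333
wrist {'fovy': 64.12284214278057, 'cx': 320.52703217532815, 'cy': 238.22717380755768, 'cam_to_world': array([[ 3.49356252e-01, -8.93631393e-01, -2.81732395e-01,
         2.8764579
[... 355 characters left out ...]
+00, -7.08166895e-07,
        1.52303566e+00, -8.54055077e-02]), 'qvel': array([-0.00074903, -0.00087444, -0.00431719, -0.00158093,  0.00061521,
        0.00078536]), 'tau': array([ 1.18823900e-03, -5.60477579e+01, -4.92333484e+01,  7.69323623e-02,
        3.06612253e-02, -1.26594296e-04]), 'ee_pos': array([ 208.8786279 , -561.97001162,  217.8126488 ]), 'tool_rot': array([[ 9.37379386e-01,  3.48309817e-01, -3.98286140e-04],
       [ 3.48310022e-01, -9.37378297e-01,  1.43443930e-03],
       [ 1.26284506e-04, -1.48334088e-03, -9.99998892e-01]]), 'ft_force': array([0.24005694, 0.0612417 , 1.41371795]), 'ft_torque': array([ 0.00940597,  0.01430355, -0.02813967]), 'finger_gap': 93.07862958491442}
```

View pics/top0.png

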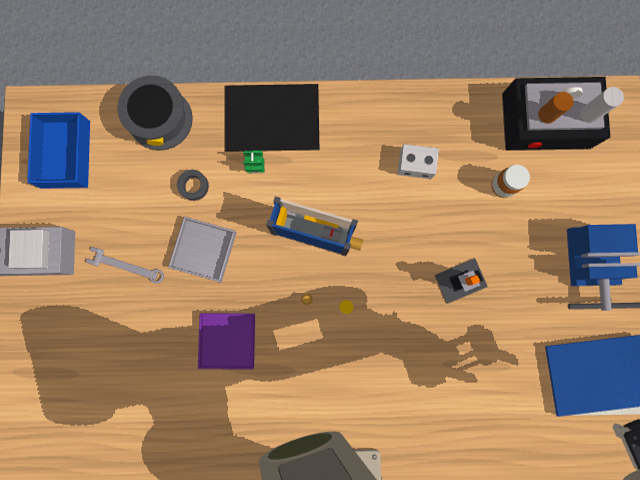

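View pics/scene0.png

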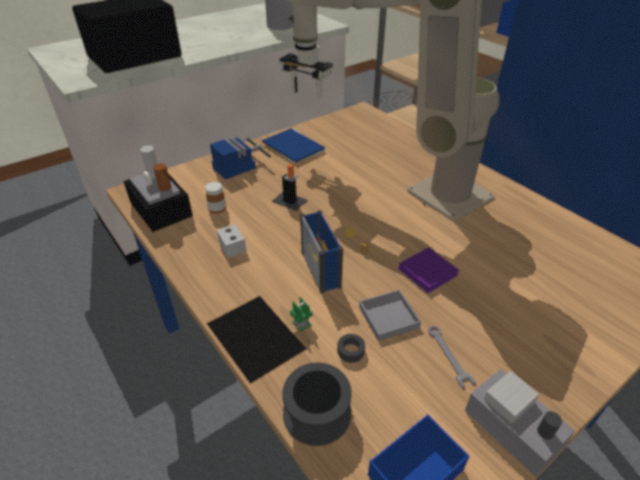

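View pics/wrist0.png

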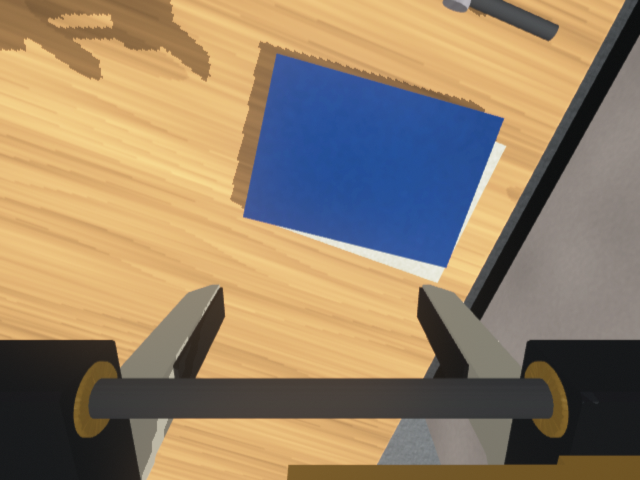

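```bash
python3 - <<'E'
from h import *
im=cv2.imread('pics/top0.png')
a=cv2.resize(im[185:265,255:375],None,fx=6,fy=6,interpolation=cv2.INTER_CUBIC)
b=cv2.resize(im[250:310,420:500],None,fx=6,fy=6,interpolation=cv2.INTER_CUBIC)
cv2.imwrite('pics/za.png',a);cv2.imwrite('pics/zb.png',b)
im,d,W=cloud('top0')
hsv=cv2.cvtColor(im,cv2.COLOR_RGB2HSV)
def rep(n,m):
    P=W[m]; print(n,m.sum(),np.median(P,0).round(1),P.min(0).round(1),P.max(0).round(1))
s=np.zeros((480,640),bool)
t=s.copy(); t[250:310,430:500]=1
rep('orange',t&(hsv[...,0]<14)&(hsv[...,1]>180)&(hsv[...,2]>140)&(W[...,2]>90))
E
```

```text
orange 15 [ 469.7 -293.7  144.2] [ 459.5 -318.4   96.6] [ 475.6 -285.6  150.4]
```

View pics/za.png

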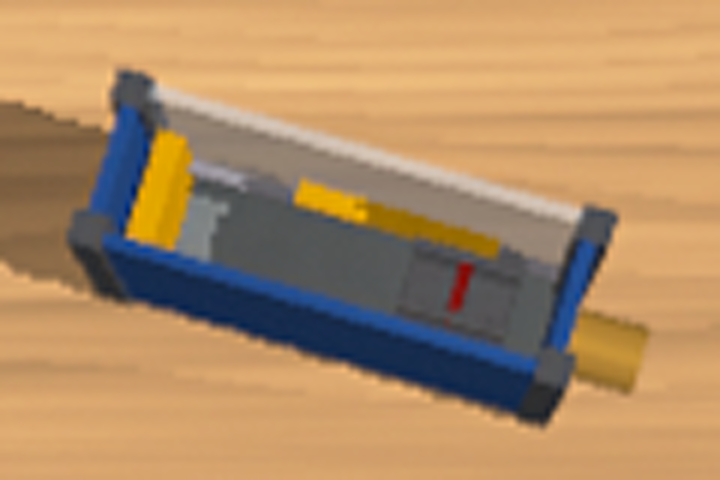

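View pics/zb.png

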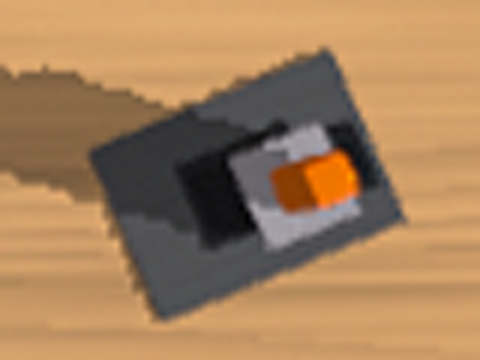

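```bash
python3 - <<'E'
from h import *
im,d,W=cloud('top0')
for n,u,v,z in [('grip',478,280,146),('baseplate',462,281,5),('tankNW',277,200,145),('SW',269,222,145),('NE',355,222,145),('SE',347,246,145),('bar',332,232,80),('tray',202,248,25),('trayfloor',202,248,5)]:
    print(n,ray('top0',u,v,z).round(1), W[v,u].round(1))
E
```

```text
grip [ 465.5 -301.7  146. ] [ 465.5 -301.5  146.7]
baseplate [ 470.1 -307.1    5. ] [ 466.  -281.4  101.8]
tankNW [635.1  97.9 145. ] [633.9  97.5 151.1]
SW [590.2 114.5 145. ] [589.6 114.2 148.4]
NE [587.1 -59.5 145. ] [587.2 -59.5 144.2]
SE [538.5 -42.1 145. ] [538.3 -42.  146.6]
bar [576.3 -14.6  80. ] [575.7 -14.4  84.5]
tray [553.  274.3  25. ] [554.9 277.8   8.1]
trayfloor [555.2 278.4   5. ] [554.9 277.8   8.1]
```

>>> drive_tool:
  targets: "1 41 -19 -4 0;1 41 -19 -4 0;1 41 -19 -4 0;1 41 -19 -4 0;1 41 -19 -4 0;1 41 -19 -4 0;1 41 -19 -4 0;1 41 -19 -4 0;1 0 0 0 0;1 0 0 0 0"

```text
t: 1.15
ee_pos: [463.9, -304.9, 250.4]
tool_rot: [[0.936, 0.351, -0.001], [0.351, -0.936, -0.0], [-0.001, -0.0, -1.0]]
ft_force: [-0.2, 0.2, -0.7]
finger_gap: 92.9
```

```bash
python3 - <<'E'
from h import *
cap('wrist','w1'); s=bot.read_state(); print(s['t'],s['ee_pos'],s['joint_pos'],s['ft_force'])
E
```

```text
1.2 [ 463.21559735 -305.70777734  250.23038659] [-6.75385740e-01 -1.91996012e-03  1.56894417e+00 -5.10842379e-04
  1.57527792e+00  5.38739715e-01] [-1.58382864  0.08980146 -0.58878795]
```

View pics/w1.png

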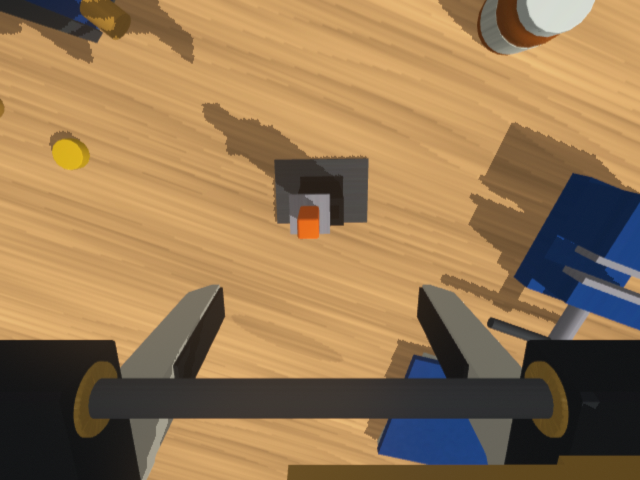

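```bash
python3 - <<'E'
from h import *
im=cv2.imread('pics/w1.png')
b=cv2.resize(im[145:250,260:380],None,fx=6,fy=6,interpolation=cv2.INTER_CUBIC)
cv2.imwrite('pics/zc.png',np.clip(b*1.6,0,255))
im,d,W=cloud('w1')
for z0,z1 in [(1,8),(85,97.5),(97.5,106),(120,160)]:
    m=np.zeros((480,640),bool); m[145:250,260:380]=1
    m&=(W[...,2]>z0)&(W[...,2]<z1); P=W[m]
    s=bot.read_state(); R=np.array([[.936,.351],[.351,-.936]])
    q=P[:,:2]@R
    r=cv2.minAreaRect(P[:,:2].astype(np.float32))
    print(z0,m.sum(),np.median(P[:,2]),r, 'tool x,y range',q.min(0),q.max(0))
print(np.array([463.2,-305.7])@R)
hsv=cv2.cvtColor(im,cv2.COLOR_RGB2HSV)
m=(hsv[...,0]<14)&(hsv[...,1]>180)&(hsv[...,2]>200)&(W[...,2]>138)&(W[...,2]<160)
print(m.sum(),cv2.minAreaRect(W[m][:,:2].astype(np.float32)))
E
```

```text
1 4004 3.5964269286438935 ((461.8842468261719, -305.1324462890625), (116.06536102294922, 135.4864044189453), 20.589740753173828) tool x,y range [267.19697507 380.03652383] [383.26893449 515.47176995]
85 182 96.68318914385532 ((470.87481689453125, -299.181396484375), (24.37017059326172, 47.66264343261719), 16.38207244873047) tool x,y range [322.26882236 422.42665953] [349.45782201 468.35365188]
97.5 1207 101.36837475147303 ((468.3760070800781, -300.13531494140625), (34.42611312866211, 45.70814514160156), 21.783754348754883) tool x,y range [315.41302288 422.41726598] [350.29276122 468.32872393]
120 593 145.05055566868066 ((466.5821228027344, -294.376953125), (15.98421859741211, 15.611071586608887), 20.654266357421875) tool x,y range [325.4006777  431.49462357] [341.39343196 447.10322565]
[326.2545 448.7184]
374 ((466.3562927246094, -295.2668151855469), (14.950977325439453, 14.082874298095703), 20.51141357421875)[ WARN:0@0.587] global loadsave.cpp:1063 imwrite_ Unsupported depth image for selected encoder is fallbacked to CV_8U.
```

View pics/zc.png

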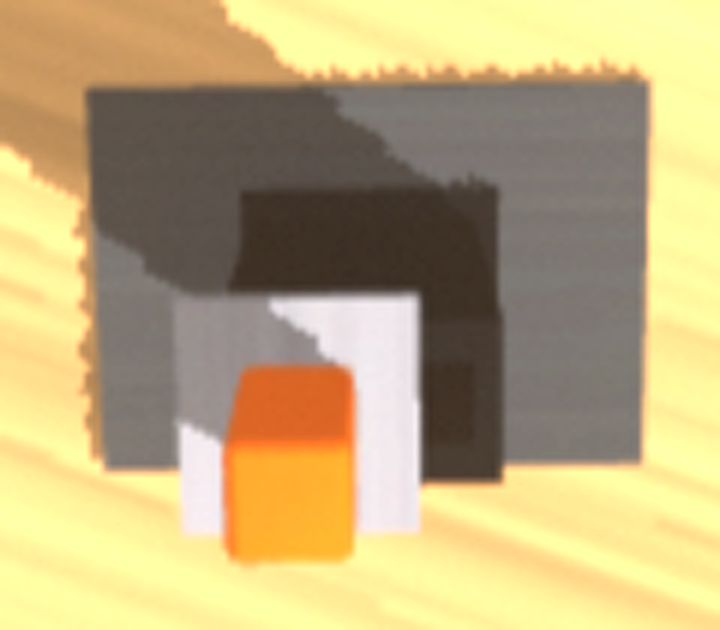

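>>> drive_tool:
  targets: "1 6.5 -9 0 0;1 0 0 30 0;1 0 0 30 0;1 0 0 30 0;1 0 0 25 0;1 0 0 15 0;1 0 0 8 0;1 0 0 5 0;1 0 0 0 0;1 0 0 0 0"
  grip_force: 40

```text
t: 2.2
ee_pos: [467.1, -295.5, 108.9]
tool_rot: [[0.937, 0.348, 0.002], [0.348, -0.937, -0.001], [0.001, 0.002, -1.0]]
ft_force: [-0.8, 0.6, -0.4]
finger_gap: 92.6
```

```bash
python3 - <<'E'
from h import *
cap('wrist','w2'); s=bot.read_state(); print(s['t'],s['ee_pos'],s['ft_force'])
im,d,W=cloud('w2')
hsv=cv2.cvtColor(im,cv2.COLOR_RGB2HSV)
m=(hsv[...,0]<14)&(hsv[...,1]>180)&(hsv[...,2]>200)&(W[...,2]>142)&(W[...,2]<150)
print(m.sum(),cv2.minAreaRect(W[m][:,:2].astype(np.float32)))
E
```

```text
2.25 [ 467.22013837 -295.54453518  108.96431333] [-0.0409816   0.14195485  0.56546483]
791 ((465.0763854980469, -295.41119384765625), (12.265949249267578, 15.07492733001709), 21.98341178894043)
```

View pics/w2.png

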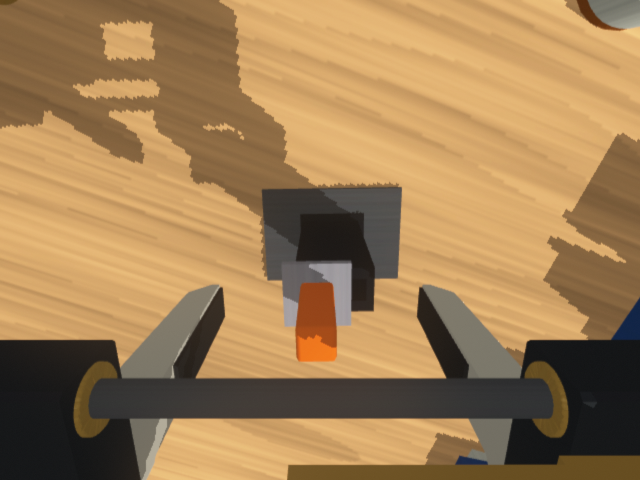

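>>> drive_tool:
  targets: "0 0 -0.5 1 0;0 0 0 0.5 0;0 0 0 0 0;0 0 0 0 0;0 0 0 0 0;0 0 0 0 0;0 0 0 0 0;0 0 0 0 0;0 0 0 0 0;0 0 0 0 0"
  grip_force: 45

```text
t: 3.25
ee_pos: [466.3, -294.5, 106.1]
tool_rot: [[0.937, 0.348, -0.0], [0.348, -0.937, -0.0], [-0.0, 0.0, -1.0]]
ft_force: [0.6, -0.1, -0.4]
finger_gap: 17.5
```

>>> drive_tool:
  targets: "0 0 0 -5 0;0 0 0 -15 0;0 0 0 -30 0;0 0 0 -40 0;0 0 0 -45 0;0 0 0 -35 0.13;0 0 0 -10 0.13;0 0 0 0 0.14;0 0 0 0 0.13;0 0 0 0 0.13"

```text
t: 4.25
ee_pos: [466.4, -294.6, 287.8]
tool_rot: [[0.952, -0.305, 0.001], [-0.305, -0.952, -0.001], [0.001, 0.001, -1.0]]
ft_force: [0.1, -0.2, -1.9]
finger_gap: 15.4
```

```bash
python3 - <<'E'
from h import *
s=bot.read_state(); R=s['tool_rot']; print(s)
c=np.array([587.7,27.7]); xt=np.array([.953,-.30]); yt=np.array([.30,.953])
tgt=np.array([*(c-60*xt-35*yt),285]); print(tgt, R.T@(tgt-s['ee_pos']))
E
```

```text
{'t': 4.25, 'joint_pos': array([-6.56278548e-01, -2.09078011e-02,  1.52013522e+00,  1.39255864e-05,
        1.64084428e+00,  1.22410765e+00]), 'qvel': array([-2.32843088e-03,  1.82322842e-03,  2.90320666e-03, -1.17212252e-03,
       -5.69091177e-04,  1.29031967e+00]), 'tau': array([ 3.51795527e-03, -5.00333476e+01, -5.10998368e+01,  3.88722564e-02,
       -8.13762238e-02, -2.70906262e+00]), 'ee_pos': array([ 466.39414494, -294.56648381,  287.79289042]), 'tool_rot': array([[ 9.52458032e-01, -3.04667399e-01,  1.21348051e-03],
       [-3.04666435e-01, -9.52458672e-01, -9.17039223e-04],
       [ 1.43518199e-03,  5.03734593e-04, -9.99998843e-01]]), 'ft_force': array([ 0.08859249, -0.18327648, -1.91284346]), 'ft_torque': array([ 0.04801286, -0.01367801,  0.02089204]), 'finger_gap': 15.400223418682684}
[520.02   12.345 285.   ] [ -42.43325961 -308.65996101    2.57651125]
```

>>> drive_tool:
  targets: "0 -3 -20 0 0;0 -6 -40 0 0;0 -6 -45 0 0;0 -6 -45 0 0;0 -6 -45 0 0;0 -6 -45 0 0;0 -6 -40 0 0;0 -3 -20 0 0;0 0 -8 0 0;0 0 0 0 0"

```text
t: 5.25
ee_pos: [518.7, 12.5, 287.0]
tool_rot: [[0.955, -0.298, 0.001], [-0.298, -0.955, -0.0], [0.001, -0.0, -1.0]]
ft_force: [-0.2, -0.6, -1.1]
finger_gap: 16.0
```

```bash
python3 - <<'E'
from h import *
s=bot.read_state();cap('wrist','w3');  print(s['t'],s['ee_pos'],s['tool_rot'],s['qvel'].round(3))
im=cv2.imread('pics/w3.png')
E
```

```text
5.25 [518.7229932   12.45199049 286.97409478] [[ 9.54561143e-01 -2.98013858e-01  8.74712801e-04]
 [-2.98013781e-01 -9.54561542e-01 -2.19902351e-04]
 [ 9.00501149e-04 -5.07662301e-05 -9.99999593e-01]] [-0.038 -0.001  0.01  -0.012 -0.002 -0.02 ]
```

View pics/w3.png

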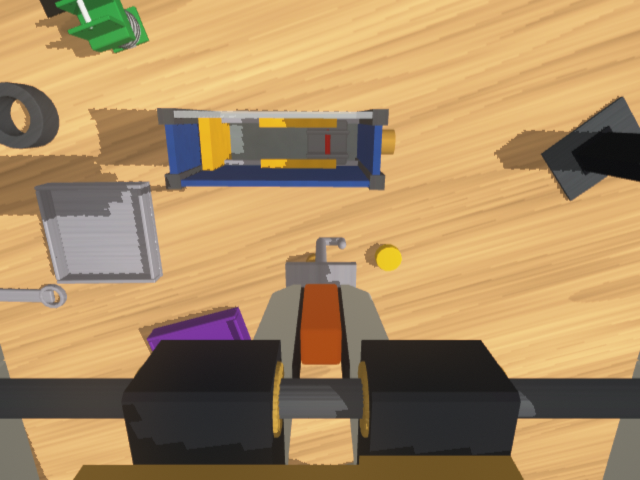

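```bash
python3 - <<'E'
from h import *
im,d,W=cloud('w3'); hsv=cv2.cvtColor(im,cv2.COLOR_RGB2HSV)
box=np.zeros((480,640),bool); box[95:200,150:400]=1
m=box&(W[...,2]>140)&(W[...,2]<152)
r=cv2.minAreaRect(W[m][:,:2].astype(np.float32)); print('rim',m.sum(),r)
red=box&((hsv[...,0]<8)|(hsv[...,0]>172))&(hsv[...,1]>150)
P=W[red]; print('red',red.sum(),np.median(P,0),P.min(0),P.max(0)); v,u=np.nonzero(red); print(u.mean(),v.mean(),np.polyfit(v,u,1), ray('w3',u.mean(),v.mean(),83))
yel=box&(hsv[...,0]>18)&(hsv[...,0]<32)&(hsv[...,1]>200)&(hsv[...,2]>150)
for a,b in [(40,70),(75,100)]:
    q=yel&(W[...,2]>a)&(W[...,2]<b); P=W[q]; vv,uu=np.nonzero(q);print('yel',q.sum(),P.min(0).round(1),P.max(0).round(1),np.median(P,0).round(1),uu.min(),uu.max(),vv.min(),vv.max())
b=cv2.resize(im[95:200,150:400,::-1],None,fx=3.2,fy=3.2,interpolation=cv2.INTER_CUBIC); cv2.imwrite('pics/zd.png',b)
b=cv2.resize(im[225:300,270:380,::-1],None,fx=6,fy=6,interpolation=cv2.INTER_CUBIC); cv2.imwrite('pics/ze.png',b)
h=np.zeros((480,640),bool); h[230:262,310:352]=1
q=h&(W[...,2]>120)
vv,uu=np.nonzero(q)
for y in range(232,264,3): print(y,[ (x,*W[y,x].round(0)) for x in range(314,350,6)])
E
```

```text
rim 4640 ((586.9122924804688, 28.77727508544922), (176.27305603027344, 61.66636276245117), 72.53868103027344)
red 95 [574.64028712 -12.28984247  82.05311175] [566.08144132 -16.45430138  79.79166218] [583.00567626  -8.02607921  84.06299416]
327.0 144.0 [-1.49188492e-15  3.27000000e+02] [574.66226545 -12.29070979  83.        ]
yel 1381 [550.8 -26.3  40. ] [628.4  98.8  70. ] [594.9  29.3  63.4] 213 335 119 167
yel 659 [585.1  84.8  75. ] [630.9 107.   86.6] [608.6  95.2  84.3] 199 215 119 169
232 [(314, np.float64(473.0), np.float64(34.0), np.float64(-1.0)), (320, np.float64(471.0), np.float64(27.0), np.float64(-2.0)), (326, np.float64(469.0), np.float64(20.0), np.float64(1.0)), (332, np.float64(466.0), np.float64(13.0), np.float64(-1.0)), (338, np.float64(464.0), np.float64(6.0), np.float64(-1.0)), (344, np.float64(462.0), np.float64(-1.0), np.float64(-1.0))]
235 [(314, np.float64(469.0), np.float64(35.0), np.float64(-0.0)), (320, np.float64(599.0), np.float64(-13.0), np.float64(453.0)), (326, np.float64(465.0), np.float64(21.0), np.float64(0.0)), (332, np.float64(463.0), np.float64(1
[... 2841 characters left out ...]
t64(14.0)), (320, np.float64(522.0), np.float64(11.0), np.float64(238.0)), (326, np.float64(518.0), np.float64(8.0), np.float64(231.0)), (332, np.float64(432.0), np.float64(23.0), np.float64(-1.0)), (338, np.float64(431.0), np.float64(16.0), np.float64(2.0)), (344, np.float64(428.0), np.float64(9.0), np.float64(-1.0))]
262 [(314, np.float64(536.0), np.float64(10.0), np.float64(278.0)), (320, np.float64(535.0), np.float64(7.0), np.float64(279.0)), (326, np.float64(534.0), np.float64(4.0), np.float64(279.0)), (332, np.float64(533.0), np.float64(1.0), np.float64(278.0)), (338, np.float64(533.0), np.float64(-2.0), np.float64(279.0)), (344, np.float64(532.0), np.float64(-4.0), np.float64(279.0))]
```

View pics/zd.png

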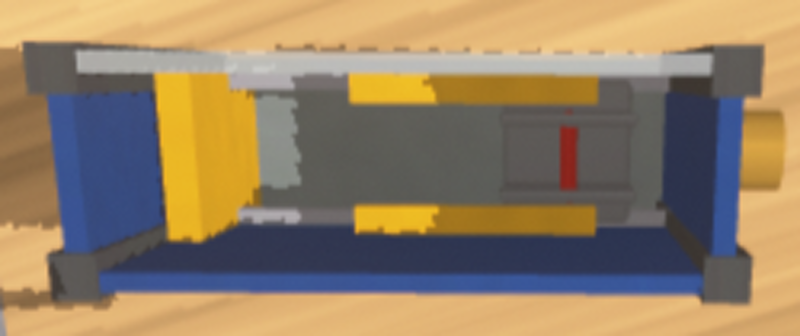

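View pics/ze.png

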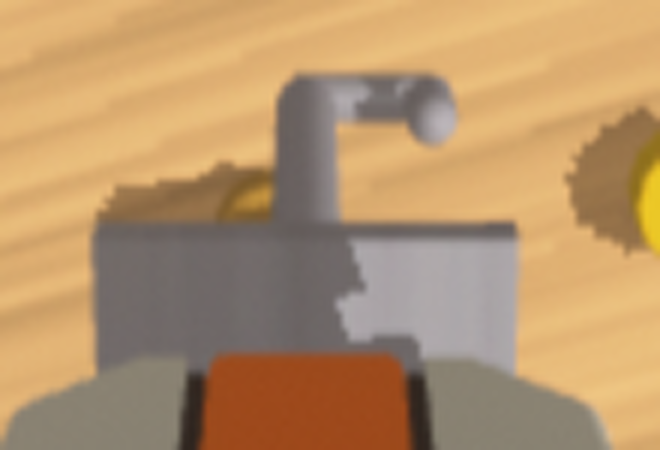

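```bash
python3 - <<'E'
from h import *
R=np.array([[.9546,-.298],[-.298,-.9546]]); t=np.array([518.7,12.45])
for n,u,v,z in [('tip',342,243,205),('footL',316.5,239,197),('shaft',321.4,250,221),('shaftL',316.3,250,221),('shaftR',326,250,221),('bar',327,144,83),('bar80',327,144,80.5),('barT',327,135.5,83),('barB',327,153.5,83)]:
    p=ray('w3',u,v,z); print(n,p.round(1),'tool',((p[:2]-t)@R).round(1))
im,d,T,fl,cx,cy=load('w3'); print(T.round(3))
E
```

```text
tip [516.9  -3.2 205. ] tool [ 3.  15.5]
footL [522.4  13.3 197. ] tool [ 3.3 -1.9]
shaft [521.6  10.  221. ] tool [3.5 1.4]
shaftL [522.6  13.2 221. ] tool [ 3.5 -1.8]
shaftR [520.7   7.2 221. ] tool [3.5 4.4]
bar [574.7 -12.3  83. ] tool [60.8  6.9]
bar80 [574.5 -12.3  80.5] tool [60.6  7. ]
barT [582.  -14.5  83. ] tool [68.5  6.9]
barB [566.3  -9.7  83. ] tool [52.1  7. ]
[[-2.97000e-01 -9.11000e-01 -2.86000e-01  5.98702e+02]
 [-9.55000e-01  2.83000e-01  8.80000e-02 -1.32390e+01]
 [ 0.00000e+00  2.99000e-01 -9.54000e-01  4.52606e+02]
 [ 0.00000e+00  0.00000e+00  0.00000e+00  1.00000e+00]]
```

>>> drive_tool:
  targets: "0 20 -7 0 0;0 25 -8 0 0;0 15.5 -5.5 0 0;0 0 0 0 0;0 0 0 15 0;0 0 0 25 0;0 0 0 25 0;0 0 0 15 0;0 0 0 10 0;0 0 0 0 0"

```text
t: 6.3
ee_pos: [581.1, 13.1, 194.5]
tool_rot: [[0.954, -0.3, -0.003], [-0.3, -0.954, 0.0], [-0.003, 0.001, -1.0]]
ft_force: [-0.3, -0.3, -0.6]
finger_gap: 16.0
```

```bash
python3 - <<'E'
from h import *
s=bot.read_state();cap('wrist','w4');  print(s['t'],s['ee_pos'],s['tool_rot'].round(4),s['ft_force'])
im=load('w4')[0]
cv2.imwrite('pics/zf.png',cv2.resize(im[150:390,170:490,::-1],None,fx=2.5,fy=2.5,interpolation=cv2.INTER_CUBIC))
E
```

```text
6.3 [581.1336999   13.14825073 194.50432751] [[ 9.540e-01 -2.998e-01 -2.600e-03]
 [-2.998e-01 -9.540e-01  1.000e-04]
 [-2.500e-03  7.000e-04 -1.000e+00]] [-0.28192602 -0.29296113 -0.56261454]
```

View pics/zf.png

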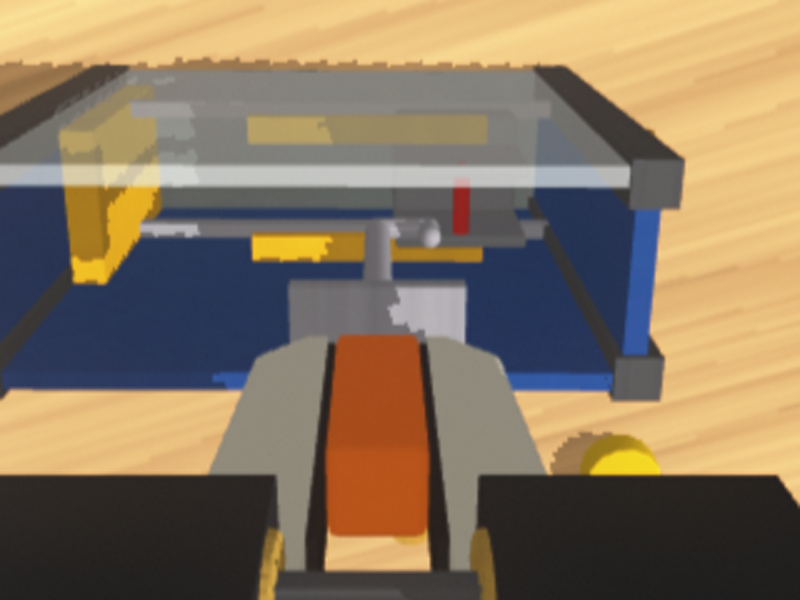

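```bash
python3 - <<'E'
from h import *
R=np.array([[.954,-.2998],[-.2998,-.954]]); t=np.array([581.1,13.1])
for n,u,v,z in [('tipR',346,242,110),('shaft',321,258,118),('bar',354.4,232,83),('barT',354.4,222,83),('barB',354.4,243,83)]:
    p=ray('w4',u,v,z); print(n,p.round(1),'tool',((p[:2]-t)@R).round(1))
E
```

```text
tipR [578.1  -5.2 110. ] tool [ 2.6 18.3]
shaft [574.9  13.8 118. ] tool [-6.1  1.2]
bar [574.8 -12.6  83. ] tool [ 1.7 26.4]
barT [582.3 -14.8  83. ] tool [ 9.5 26.2]
barB [566.4 -10.2  83. ] tool [-7.1 26.7]
```

>>> drive_tool:
  targets: "0 1 0 5 0;0 0 0 6 0;0 0 0 6 0;0 0 0 5 0;0 0 0 4 0;0 0 0 4 0;0 0 0 3 0;0 0 0 3 0;0 0 0 2 0;0 0 0 0 0"

```text
t: 7.35
ee_pos: [583.1, 13.1, 157.8]
tool_rot: [[0.954, -0.3, -0.0], [-0.3, -0.954, 0.0], [-0.0, 0.0, -1.0]]
ft_force: [0.5, -0.3, -0.9]
finger_gap: 15.6
```

```bash
python3 - <<'E'
from h import *
s=bot.read_state();cap('wrist','w5');cap('scene','s5');  print(s['t'],s['ee_pos'],s['tool_rot'].round(4),s['ft_force'])
im=load('w5')[0]
cv2.imwrite('pics/zg.png',cv2.resize(im[150:390,170:490,::-1],None,fx=2.5,fy=2.5,interpolation=cv2.INTER_CUBIC))
im=load('s5')[0]
cv2.imwrite('pics/zh.png',cv2.resize(im[180:300,260:400,::-1],None,fx=5,fy=5,interpolation=cv2.INTER_CUBIC))
E
```

```text
7.35 [583.14405614  13.07402127 157.78819568] [[ 9.541e-01 -2.995e-01 -5.000e-04]
 [-2.995e-01 -9.541e-01  1.000e-04]
 [-5.000e-04  1.000e-04 -1.000e+00]] [ 0.49802409 -0.29082644 -0.85291724]
```

View pics/zg.png

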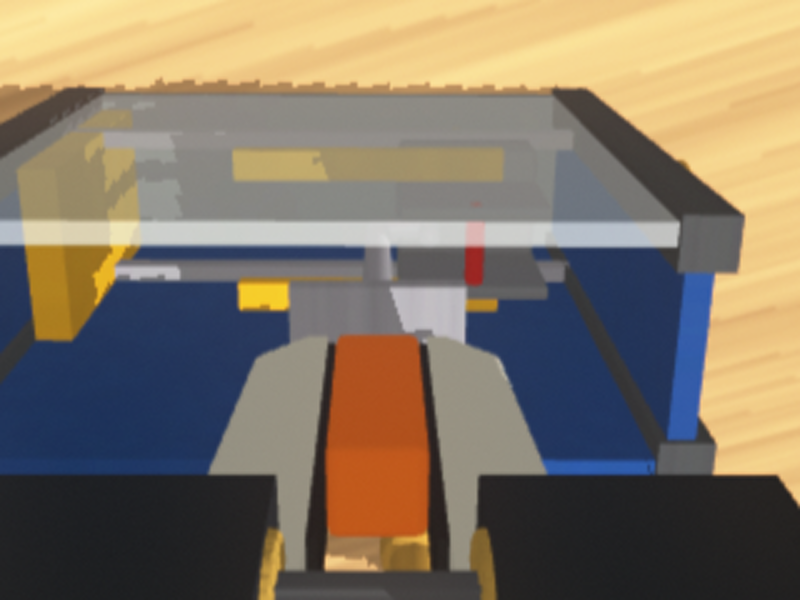

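View pics/zh.png

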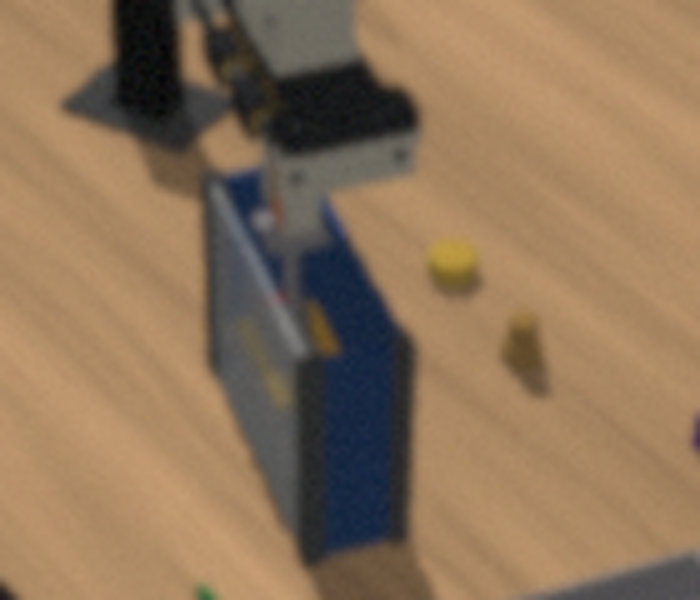

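>>> drive_tool:
  targets: "0 0 0 1.5 0;0 0 2 0 0;0 0 3 0 0;0 0 3 0 0;0 0 3 0 0;0 0 3 0 0;0 0 2 0 0;0 0 1.5 0 0;0 0 0 0 0;0 0 0 0 0"

```text
t: 8.45
ee_pos: [578.1, -3.6, 156.6]
tool_rot: [[0.954, -0.3, 0.0], [-0.3, -0.954, 0.0], [0.0, -0.0, -1.0]]
ft_force: [-0.1, 0.2, -2.2]
finger_gap: 15.7
```

```bash
python3 - <<'E'
from h import *
s=bot.read_state();cap('wrist','w6');  print(s['t'],s['ee_pos'],s['tool_rot'].round(4),s['ft_force'])
im=load('w6')[0]
cv2.imwrite('pics/zi.png',cv2.resize(im[200:300,250:410,::-1],None,fx=5,fy=5,interpolation=cv2.INTER_CUBIC))
E
```

```text
8.45 [578.08913532  -3.62037924 156.64752391] [[ 9.541e-01 -2.996e-01  0.000e+00]
 [-2.996e-01 -9.541e-01  0.000e+00]
 [ 0.000e+00 -1.000e-04 -1.000e+00]] [-0.06068037  0.16865778 -2.17907886]
```

View pics/zi.png

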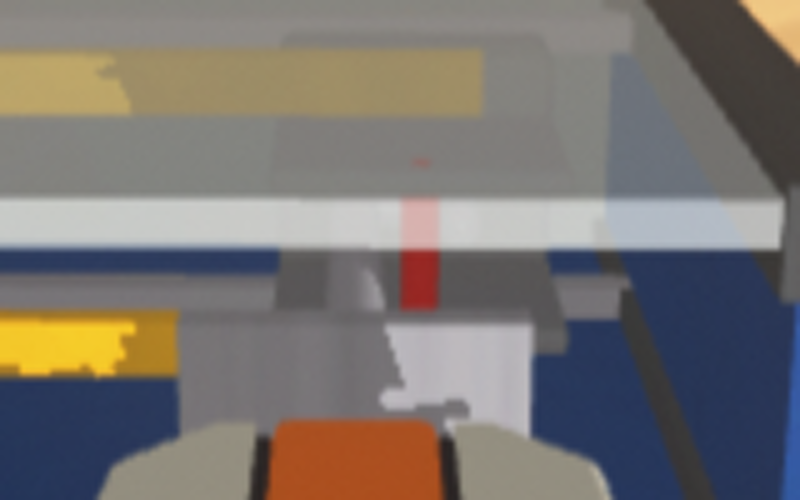

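>>> drive_tool:
  targets: "0 0 0.8 0 0;0 0 0 0 0;0 0 0 -1 0;0 0 0 -1 0;0 0 0 -1 0;0 0 0 -1 0;0 0 0 -0.5 0;0 0 0 0 0;0 0 0 0 0;0 0 0 0 0"

```text
t: 9.5
ee_pos: [577.8, -4.4, 161.1]
tool_rot: [[0.954, -0.3, -0.0], [-0.3, -0.954, 0.0], [-0.0, 0.0, -1.0]]
ft_force: [-0.0, -0.8, -1.7]
finger_gap: 16.0
```

```bash
python3 - <<'E'
from h import *
import numpy as np
F=[]
for i in range(3):
    s=bot.read_state();F.append(s['ft_force']); cap('wrist','w7')
print(s['t'],s['ee_pos'],np.array(F).round(2),s['ft_torque'])
im=load('w7')[0]
cv2.imwrite('pics/zj.png',cv2.resize(im[200:300,250:410,::-1],None,fx=5,fy=5,interpolation=cv2.INTER_CUBIC))
E
```

```text
9.6 [577.80325853  -4.38374678 161.07629594] [[-0.04 -0.75 -1.71]
 [ 0.08 -0.32 -1.64]
 [ 0.24  0.42 -1.52]] [ 0.06740204 -0.01773054 -0.01070903]
```

View pics/zj.png

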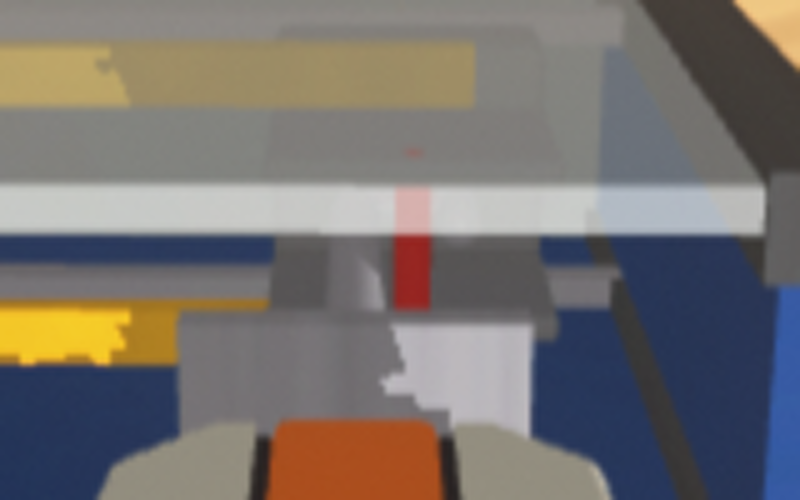

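```bash
python3 - <<'E'
from h import *
yt=np.array([.2998,.954]); xt=np.array([.954,-.2998]); c=np.array([586.9,28.8])
for f in ['w3','w4','w7']:
    im,d,W=cloud(f); hsv=cv2.cvtColor(im,cv2.COLOR_RGB2HSV)
    yel=(hsv[...,0]>15)&(hsv[...,0]<35)&(hsv[...,1]>150)&(hsv[...,2]>80)
    q=W[...,:2]-c; y=q@yt; x=q@xt
    m=yel&(abs(x)<15)&(y>20)&(y<80)&(W[...,2]>10)&(W[...,2]<80)
    print(f,m.sum(),np.percentile(y[m],[5,25,50,75,95]).round(1) if m.sum() else '')
    t=yel&(abs(x)<22)&(y>20)&(y<85)&(W[...,2]>82)&(W[...,2]<88)
    if t.sum(): print('top',np.percentile(y[t],[2,50,98]).round(1))
    s=yel&(abs(x)>14)&(abs(x)<24)&(y<60)&(W[...,2]>58)&(W[...,2]<68)
    if s.sum(): print('strip',np.percentile(y[s],[1,50,99]).round(1))
E
```

```text
w3 522 [65.6 65.8 65.9 66.1 66.3]
top [65.7 70.6 75.9]
strip [-51.4 -13.2  22.8]
w4 297 [65.6 65.8 65.9 66.1 66.2]
top [65.8 70.5 75.6]
strip [-50.9  -1.7  22.9]
w7 290 [65.5 65.8 65.9 66.1 66.3]
top [65.7 70.3 75.6]
strip [-19.4   6.3  23.1]
```

>>> drive_tool:
  targets: "0 0 0 -1.5 0;0 0 0 -1.5 0;0 0 -0.5 -0.5 0;0 0 -0.5 0 0;0 0 -1 0 0;0 0 -1 0 0;0 0 -1.5 0 0;0 0 -2 0 0;0 0 -3 0 0;0 0 -3 0 0"

```text
t: 10.65
ee_pos: [581.6, 7.8, 164.6]
tool_rot: [[0.954, -0.3, -0.0], [-0.3, -0.954, 0.0], [-0.0, -0.0, -1.0]]
ft_force: [-0.2, -0.0, -1.9]
finger_gap: 15.7
```

```bash
python3 - <<'E'
from h import *
s=bot.read_state();cap('wrist','w8');  print(s['t'],s['ee_pos'],s['ft_force'])
im=load('w8')[0]
cv2.imwrite('pics/zk.png',cv2.resize(im[180:300,220:420,::-1],None,fx=4,fy=4,interpolation=cv2.INTER_CUBIC))
E
```

```text
10.65 [581.62892609   7.79324032 164.57610639] [-0.19027792 -0.03609176 -1.90607764]
```

View pics/zk.png

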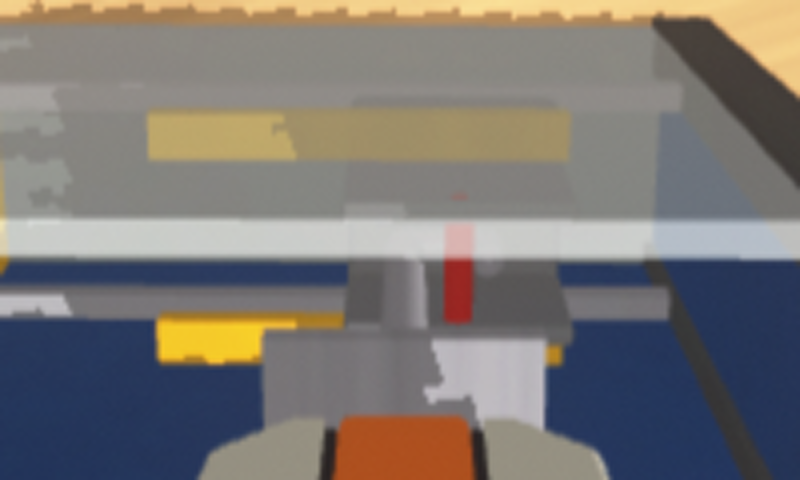

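>>> drive_tool:
  targets: "0 0 -5 0 0;0 0 -7 0 0;0 0 -8 0 0;0 0 -8 0 0;0 0 -8 0 0;0 0 -8 0 0;0 0 -8 0 0;0 0 -7 0 0;0 0 -5 0 0;0 0 -2 0 0"

```text
t: 11.7
ee_pos: [601.5, 71.1, 164.6]
tool_rot: [[0.954, -0.299, -0.0], [-0.299, -0.954, 0.0], [-0.0, -0.0, -1.0]]
ft_force: [-0.1, -0.8, -1.1]
finger_gap: 16.1
```

```bash
cat > look.py <<'E'
import sys
from h import *
n=sys.argv[1]
F=[]
for i in range(2):
    s=bot.read_state(); F.append(s['ft_force']); cap('wrist',n)
print(s['t'],s['ee_pos'],np.array(F).round(2),s['ft_torque'].round(3))
yt=np.array([.2998,.954]); c=np.array([586.9,28.8])
print('TCP tank y',(s['ee_pos'][:2]-c)@yt,'Fy',np.array(F)[:,:2]@yt)
im,d,W=cloud(n); hsv=cv2.cvtColor(im,cv2.COLOR_RGB2HSV)
red=((hsv[...,0]<5)|(hsv[...,0]>174))&(hsv[...,1]>190)
red[:150]=0; red[330:]=0; red[:,:240]=0; red[:,420:]=0
v,u=np.nonzero(red)
if len(u): p=ray(n,u.mean(),v.mean(),80.5); print('red',len(u),u.mean(),p,'y',(p[:2]-c)@yt)
cv2.imwrite('pics/z.png',cv2.resize(im[160:320,200:440,::-1],None,fx=3.3,fy=3.3,interpolation=cv2.INTER_CUBIC))
E
python3 look.py w9
```

```text
11.75 [601.49879569  71.11037197 164.65366561] [[-0.11 -0.83 -1.13]
 [-0.49  0.52 -2.71]] [ 0.064 -0.016 -0.005]
TCP tank y 44.74081380270047 Fy [-0.82789247  0.34714054]
red 92 334.5 [594.05762107  62.38811691  80.5       ] y 34.188918327477964
```

View pics/z.png

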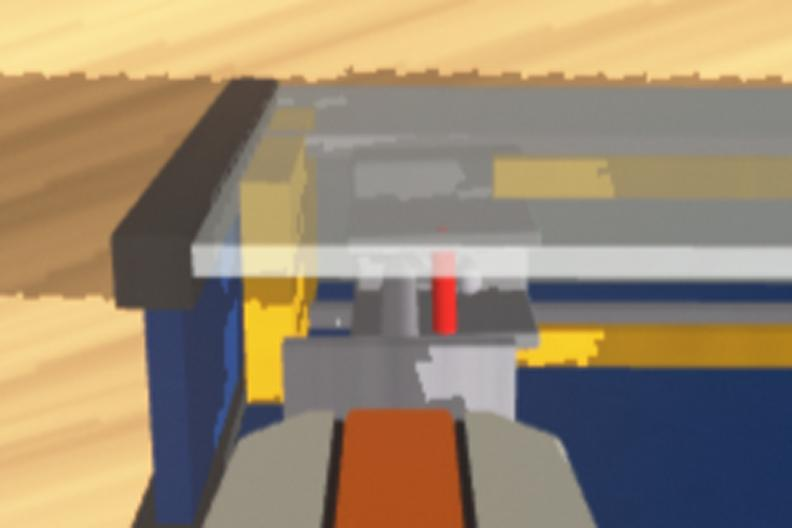

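>>> drive_tool:
  targets: "0 0 -2 0 0;0 0 -2 0 0;0 0 -2 0 0;0 0 -1.5 0 0;0 0 -0.8 0 0;0 0 -0.5 0 0;0 0 -0.5 0 0;0 0 -0.5 0 0;0 0 0 0 0;0 0 0 0 0"

```text
t: 12.8
ee_pos: [604.3, 79.9, 164.6]
tool_rot: [[0.954, -0.3, 0.0], [-0.3, -0.954, 0.0], [0.0, -0.0, -1.0]]
ft_force: [0.2, -0.7, -1.3]
finger_gap: 15.9
```

```bash
python3 look.py w10
```

```text
12.85 [604.28160673  79.87449973 164.63346946] [[ 0.18 -0.67 -1.35]
 [-1.37 -0.66 -2.34]] [-0.08   0.037  0.018]
TCP tank y 53.93607844207368 Fy [-0.5854987  -1.03943344]
red 92 334.54347826086956 [596.83511414  71.13742603  80.5       ] y 43.368451650418756
```

View pics/z.png

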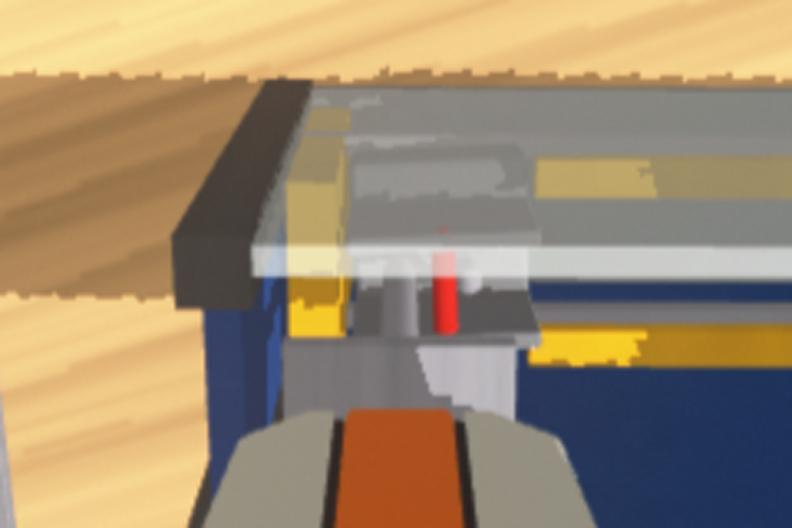

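>>> drive_tool:
  targets: "0 0 -0.4 0 0;0 0 -0.4 0 0;0 0 -0.4 0 0;0 0 -0.3 0 0;0 0 0 0 0;0 0 0 0 0;0 0 0 0 0;0 0 0 0 0;0 0 0 0 0;0 0 0 0 0"

```text
t: 13.9
ee_pos: [604.7, 81.2, 164.6]
tool_rot: [[0.954, -0.3, -0.0], [-0.3, -0.954, -0.0], [-0.0, 0.0, -1.0]]
ft_force: [-0.4, -0.6, -1.4]
finger_gap: 16.2
```

```bash
python3 look.py w11
```

```text
13.95 [604.72490158  81.25713709 164.62694823] [[-0.39 -0.57 -1.43]
 [-0.81 -1.29 -0.9 ]] [-0.233  0.137 -0.021]
TCP tank y 55.38801427373975 Fy [-0.65871164 -1.47709203]
red 96 334.8645833333333 [597.05534597  72.35591444  80.5       ] y 44.596915092892374
```

>>> drive_tool:
  targets: "0 0 -0.3 0 0;0 0 -0.3 0 0;0 0 0 0 0;0 0 0 0 0;0 0 0 0 0;0 0 0 0 0;0 0 0 0 0;0 0 0 0 0;0 0 0 0 0;0 0 0 0 0"

```text
t: 15.0
ee_pos: [604.9, 81.9, 164.6]
tool_rot: [[0.954, -0.3, -0.0], [-0.3, -0.954, 0.0], [-0.0, -0.0, -1.0]]
ft_force: [-0.8, -0.4, -1.6]
finger_gap: 15.5
```

```bash
python3 look.py w12
```

```text
15.05 [604.89817941  81.85070644 164.61558806] [[-0.81 -0.4  -1.62]
 [ 0.14 -0.19 -2.57]] [-0.209  0.186  0.01 ]
TCP tank y 56.006228134899956 Fy [-0.62330633 -0.13861972]
red 93 334.51612903225805 [597.39847339  73.15760682  80.5       ] y 45.46459922844807
```

>>> drive_tool:
  targets: "0 0 -0.3 0 0;0 0 -0.2 0 0;0 0 0 0 0;0 0 0 0 0;0 0 0 0 0;0 0 0 0 0;0 0 0 0 0;0 0 0 0 0;0 0 0 0 0;0 0 0 0 0"

```text
t: 16.1
ee_pos: [605.0, 82.3, 164.6]
tool_rot: [[0.954, -0.3, -0.0], [-0.3, -0.954, -0.0], [-0.0, 0.0, -1.0]]
ft_force: [-0.9, -2.5, -0.9]
finger_gap: 15.7
```

```bash
python3 look.py w13
```

```text
16.15 [605.03670301  82.27351783 164.60961197] [[-0.94 -2.52 -0.93]
 [-1.26 -2.4  -1.65]] [-0.525  0.275  0.045]
TCP tank y 56.45111957571151 Fy [-2.6812405  -2.66510662]
red 89 334.685393258427 [597.24044733  73.5578592   80.5       ] y 45.79906378480055
```

View pics/z.png

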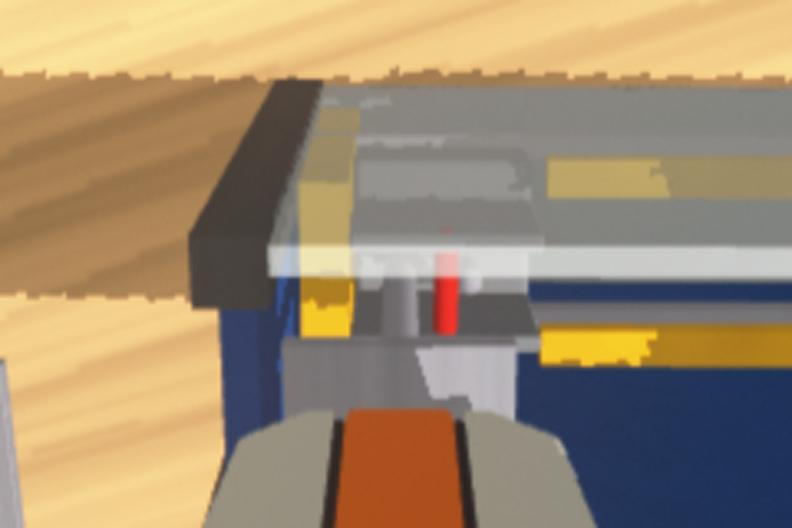

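>>> drive_tool:
  targets: "0 0 0.5 0 0;0 0 0 -1 0;0 0 0 -1 0;0 0 0 -0.7 0;0 0 0 -0.7 0;0 0 0 -0.7 0;0 0 0 -0.7 0;0 0 0 -0.7 0;0 0 0 0 0;0 0 0 0 0"

```text
t: 17.2
ee_pos: [604.7, 81.9, 169.8]
tool_rot: [[0.954, -0.299, -0.001], [-0.299, -0.954, 0.0], [-0.001, 0.0, -1.0]]
ft_force: [0.8, 0.7, -5.5]
finger_gap: 16.0
```

```bash
python3 look.py w14
```

```text
17.25 [604.71938329  81.90349897 169.79521112] [[ 0.75  0.68 -5.52]
 [-0.67 -0.87 -6.81]] [ 0.049 -0.002 -0.006]
TCP tank y 56.002989127740754 Fy [ 0.87762108 -1.02919185]
red 88 334.0 [597.3125704   73.36303877  80.5       ] y 45.63482759009252
```

View pics/z.png

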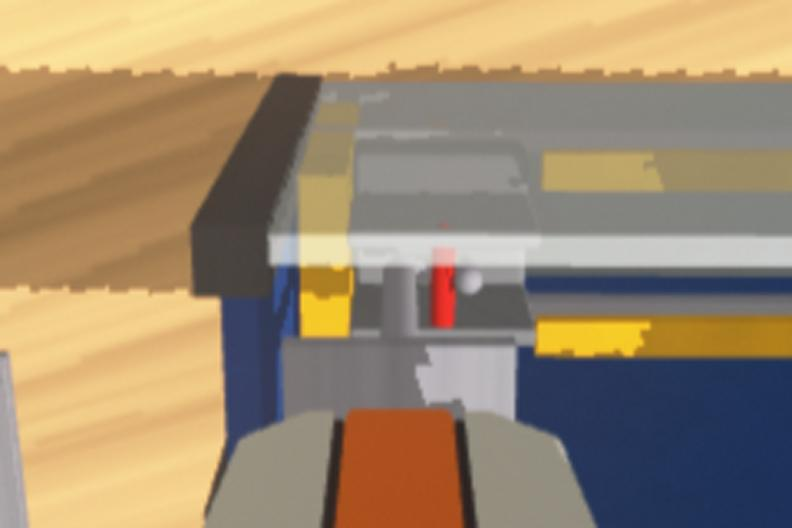

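>>> drive_tool:
  targets: "0 0 0 -0.8 0;0 0 0 -0.8 0;0 0 0 -0.8 0;0 0 0 -0.8 0;0 0 0 -0.8 0;0 0 0 -0.8 0;0 0 0 -0.8 0;0 0 0 0 0;0 0 0 0 0;0 0 0 0 0"

```text
t: 18.3
ee_pos: [604.9, 81.9, 175.7]
tool_rot: [[0.954, -0.3, -0.0], [-0.3, -0.954, 0.0], [-0.0, -0.0, -1.0]]
ft_force: [-0.1, -0.8, -5.9]
finger_gap: 15.7
```

```bash
python3 look.py w15
```

```text
18.35 [604.89900089  81.85575519 175.70914815] [[-0.14 -0.77 -5.88]
 [ 0.18 -0.05 -5.85]] [ 0.012 -0.01  -0.004]
TCP tank y 56.011290918031996 Fy [-0.77298422  0.00425329]
red 112 333.75 [596.63893904  73.55881827  80.5       ] y 45.61964655020291
```

View pics/z.png

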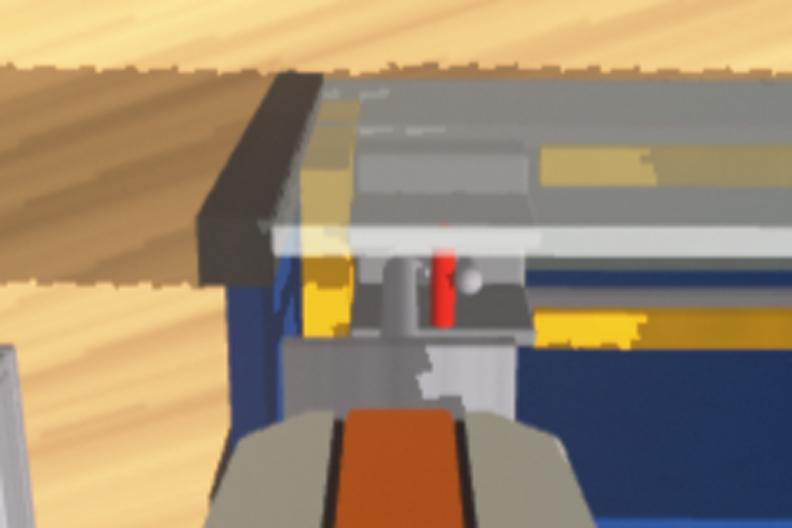

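>>> drive_tool:
  targets: "0 0 0 -2 0;0 0 0 -4 0;0 0 0 -6 0;0 0 0 -6 0;0 0 0 -6 0;0 0 0 -6 0;0 0 0 -6 0;0 0 0 -6 0;0 0 0 -6 0;0 0 0 -4 0"

```text
t: 19.4
ee_pos: [605.1, 81.9, 228.5]
tool_rot: [[0.954, -0.299, 0.001], [-0.299, -0.954, 0.0], [0.001, -0.0, -1.0]]
ft_force: [1.2, 0.4, -5.8]
finger_gap: 15.9
```

>>> drive_tool:
  targets: "0 0 0 -6 0;0 0 0 -8 0;0 0 0 -10 0;0 0 0 -12 0;0 0 0 -14 0;0 0 0 -14 0;0 0 0 -14 0;0 0 0 -12 0;0 0 0 -8 0;0 0 0 -4 0"

```text
t: 20.4
ee_pos: [605.2, 81.9, 331.0]
tool_rot: [[0.954, -0.299, 0.001], [-0.299, -0.954, 0.0], [0.001, -0.0, -1.0]]
ft_force: [-0.1, 0.3, -6.0]
finger_gap: 15.5
```

```bash
python3 look.py w16
```

```text
20.45 [605.24966163  81.88174591 331.14324714] [[-0.12  0.25 -5.96]
 [ 0.18 -0.36 -4.85]] [ 0.057 -0.02   0.022]
TCP tank y 56.14121415682251 Fy [ 0.20297246 -0.29174697]
red 133 333.85714285714283 [545.49343384  83.66372297  80.5       ] y 39.926303176652354
```

View pics/w16.png

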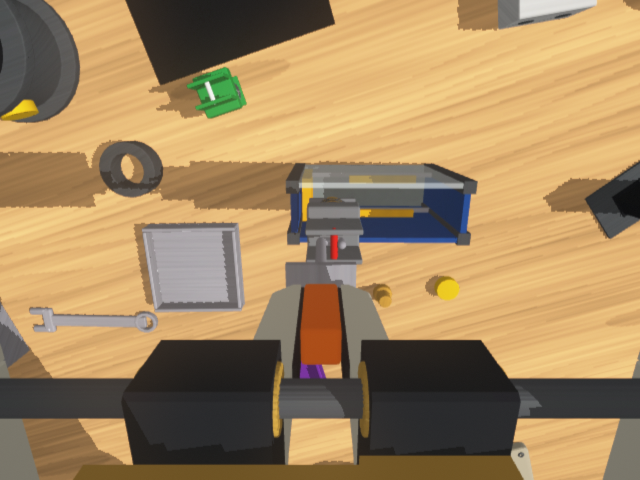

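```bash
python3 - <<'E'
from h import *
s=bot.read_state()
for f,b in [('w16',(215,320,135,250)),('w3',(175,290,30,168)),('top0',(210,290,160,243))]:
    im,d,W=cloud(f)
    box=np.zeros((480,640),bool); box[b[0]:b[1],b[2]:b[3]]=1
    m=box&(W[...,2]>20)&(W[...,2]<32)
    r=cv2.minAreaRect(W[m][:,:2].astype(np.float32)); print(f,m.sum(),r)
    m=box&(W[...,2]>2)&(W[...,2]<8)
R=s['tool_rot']; print(s['ee_pos'],R)
for c in [[556,280,331]]: print(R.T@(np.array(c)-s['ee_pos']))
E
```

```text
w16 1463 ((550.7691040039062, 275.9841003417969), (120.61334228515625, 120.61296081542969), 73.25708770751953)
w3 2003 ((550.5120239257812, 276.07830810546875), (121.13573455810547, 120.16448974609375), 73.48136901855469)
top0 493 ((551.26953125, 276.36029052734375), (121.47962951660156, 120.1397476196289), 73.38574981689453)
[605.13129803  81.85046692 330.25668219] [[ 9.54081774e-01 -2.99545459e-01  6.97374157e-04]
 [-2.99545564e-01 -9.54081995e-01  4.77986128e-05]
 [ 6.51034269e-04 -2.54499120e-04 -9.99999756e-01]]
[-106.22960564 -174.33403374   -0.76810925]
```

>>> drive_tool:
  targets: "0 -1.3 -2.1 0 0;0 -2.6 -4.2 0 0;0 -3.9 -6.3 0 0;0 -5.2 -8.5 0 0;0 -6.6 -10.6 0 0;0 -7.9 -12.7 0 0;0 -7.9 -12.7 0 0;0 -7.9 -12.7 0 0;0 -7.9 -12.7 0 0;0 -7.9 -12.7 0 0"

```text
t: 21.5
ee_pos: [576.7, 191.8, 329.8]
tool_rot: [[0.954, -0.299, 0.0], [-0.299, -0.954, 0.0], [0.0, -0.0, -1.0]]
ft_force: [-0.0, 0.9, -6.0]
finger_gap: 16.0
```

>>> drive_tool:
  targets: "0 -7.9 -12.7 2 0;0 -7.9 -12.7 5 0;0 -7.9 -12.7 8 0;0 -7.9 -12.7 10 0;0 -6.6 -10.6 12 0;0 -5.2 -8.5 14 0;0 -3.9 -6.3 14 0;0 -2.6 -4.2 12 0;0 -1.3 -2.1 8 0;0 0 0 5 0"

```text
t: 22.5
ee_pos: [552.6, 284.3, 238.4]
tool_rot: [[0.954, -0.3, -0.001], [-0.3, -0.954, -0.001], [-0.001, 0.001, -1.0]]
ft_force: [-0.2, -0.4, -6.2]
finger_gap: 15.9
```

```bash
python3 look.py w17; python3 - <<'E'
from h import *
s=bot.read_state();R=s['tool_rot']
print(s['joint_pos'], R.T@(np.array([550.8,276.1,0])-s['ee_pos']))
E
```

```text
22.55 [552.54320727 284.00562176 238.03592615] [[-0.16 -0.35 -6.22]
 [-0.   -0.33 -6.59]] [ 0.079 -0.033 -0.038]
TCP tank y 233.1659966932911 Fy [-0.38501737 -0.31181548]
red 112 333.98214285714283 [524.09347031 279.18679054  80.5       ] y 220.03960057333387
[ 3.92146539e-01  1.81721758e-01  1.39482523e+00 -2.70155716e-04
  1.56625160e+00  2.26753847e+00] [  0.65801424   7.78495776 238.89163009]
```

View pics/w17.png

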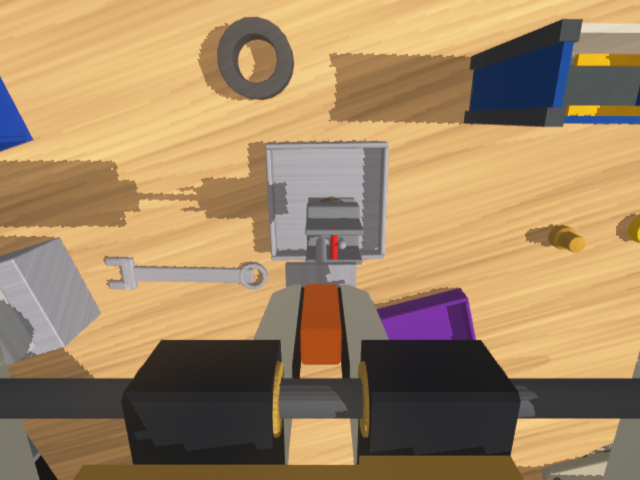

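>>> drive_tool:
  targets: "0 0 0 5 0;0 0 0 9 0;0 0 0 11 0;0 0 0 11 0;0 0 0 10 0;0 0 0 8 0;0 0 0 5 0;0 0 0 3 0;0 0 0 1.5 0;0 0 0 0 0"

```text
t: 23.6
ee_pos: [553.0, 284.5, 176.4]
tool_rot: [[0.954, -0.3, 0.0], [-0.3, -0.954, 0.0], [0.0, -0.0, -1.0]]
ft_force: [-0.1, -0.9, -6.1]
finger_gap: 15.5
```

>>> drive_tool:
  targets: "0 0 0 1 0;0 0 0 0.7 0;0 0 0 0.7 0;0 0 0 0.7 0;0 0 0 0.7 0;0 0 0 0.7 0;0 0 0 0.7 0;0 0 0 0.7 0;0 0 0 0.7 0;0 0 0 0 0"

```text
t: 24.6
ee_pos: [552.8, 284.4, 169.4]
tool_rot: [[0.954, -0.3, -0.0], [-0.3, -0.954, -0.0], [-0.0, 0.0, -1.0]]
ft_force: [0.9, -0.5, -5.7]
finger_gap: 15.8
```

```bash
python3 look.py w18
```

```text
24.65 [552.85550121 284.39561213 169.55169379] [[ 0.95 -0.51 -5.74]
 [ 0.6   0.12 -5.43]] [0.075 0.003 0.017]
TCP tank y 233.63167323794218 Fy [-0.20585448  0.29214058]
red 111 333.963963963964 [547.49401971 275.27927707  80.5       ] y 223.32731743409715
```

View pics/z.png

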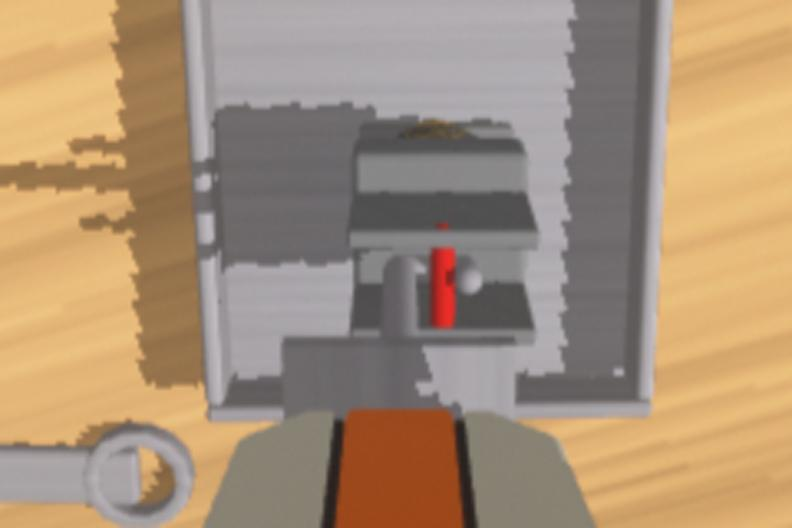

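Still hanging; keep lowering gently.

>>> drive_tool:
  targets: "0 0 0 0.7 0;0 0 0 0.7 0;0 0 0 0.7 0;0 0 0 0.7 0;0 0 0 0.7 0;0 0 0 0.7 0;0 0 0 0.7 0;0 0 0 0 0;0 0 0 0 0;0 0 0 0 0"

```text
t: 25.7
ee_pos: [552.9, 284.4, 164.7]
tool_rot: [[0.954, -0.3, -0.0], [-0.3, -0.954, -0.0], [-0.0, 0.0, -1.0]]
ft_force: [-0.2, -1.4, -2.1]
finger_gap: 15.8
```

```bash
python3 look.py w19
```

```text
25.75 [552.86961939 284.4217082  164.67805291] [[-0.23 -1.36 -2.06]
 [ 0.11 -0.94 -1.12]] [-0.231  0.036 -0.023]
TCP tank y 233.6608015161663 Fy [-1.37089471 -0.86674923]
red 140 334.5285714285714 [551.34130225 273.92627711  80.5       ] y 223.189970777111
```

View pics/z.png

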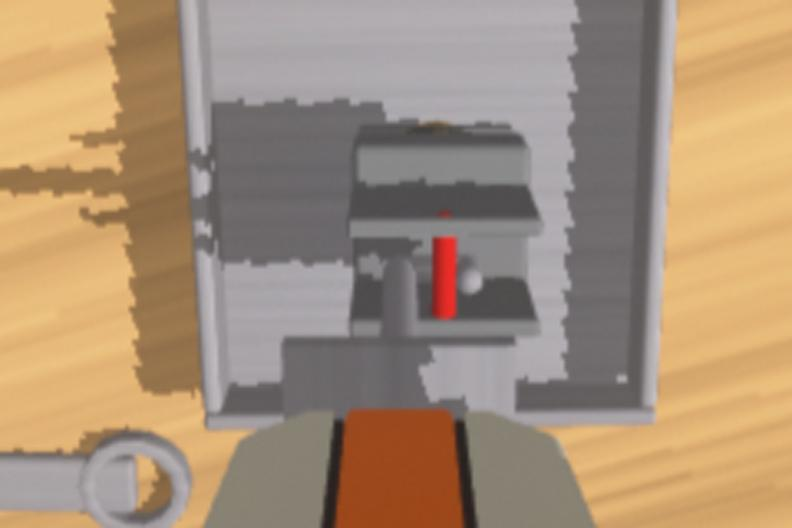

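>>> drive_tool:
  targets: "0 0 0.5 0 0;0 0 0.7 0 0;0 0 0 0 0;0 0 0 1 0;0 0 0 1.5 0;0 0 0 2 0;0 0 0 2 0;0 0 0 1.5 0;0 0 0 0.7 0;0 0 0 0 0"

```text
t: 26.8
ee_pos: [552.4, 283.3, 155.8]
tool_rot: [[0.954, -0.299, -0.0], [-0.299, -0.954, -0.0], [-0.0, 0.0, -1.0]]
ft_force: [0.0, 0.2, -1.1]
finger_gap: 15.8
```

```bash
python3 look.py w20
```

```text
26.85 [552.53783198 283.28494754 155.98567463] [[ 0.02  0.18 -1.12]
 [-0.8   0.92 -1.37]] [0.061 0.026 0.006]
TCP tank y 232.47686198486298 Fy [0.17272596 0.64173482]
red 144 333.5 [551.46046046 273.65514093  80.5       ] y 222.96703049289556
```

View pics/z.png

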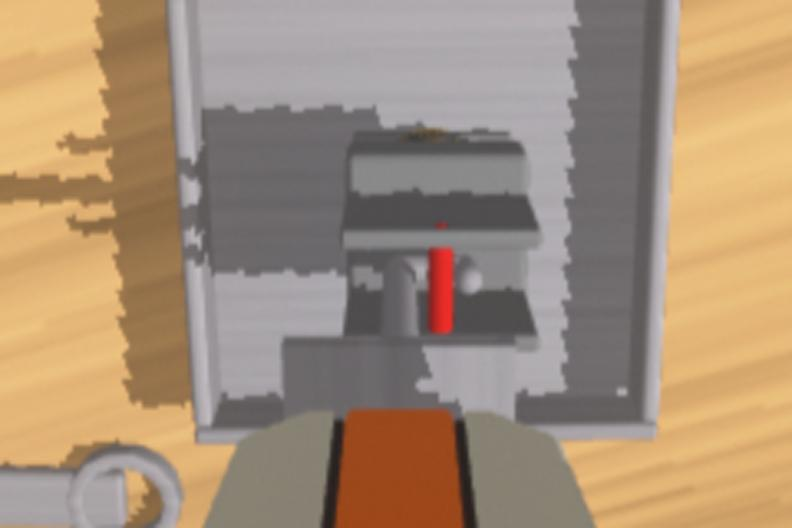

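>>> drive_tool:
  targets: "0 0 -0.5 0.5 0;0 0 -1 0 0;0 0 -1.5 0 0;0 0 -2 0 0;0 0 -3 0 0;0 0 -4 0 0;0 0 -5 0 0;0 0 -5 0 0;0 0 -3 0 0;0 0 0 0 0"

```text
t: 27.9
ee_pos: [560.1, 307.6, 155.5]
tool_rot: [[0.954, -0.299, -0.0], [-0.299, -0.954, 0.0], [-0.0, -0.0, -1.0]]
ft_force: [-0.2, -0.6, -1.7]
finger_gap: 15.9
```

```bash
python3 look.py w21
```

```text
27.95 [560.04964672 307.3734499  155.4573764 ] [[-0.17 -0.59 -1.66]
 [-0.15  0.26 -1.37]] [ 0.087 -0.02   0.024]
TCP tank y 257.7093352919782 Fy [-0.6158542   0.20307201]
red 149 371.3557046979866 [551.33873248 273.83383917  80.5       ] y 223.1010145642928
```

View pics/z.png

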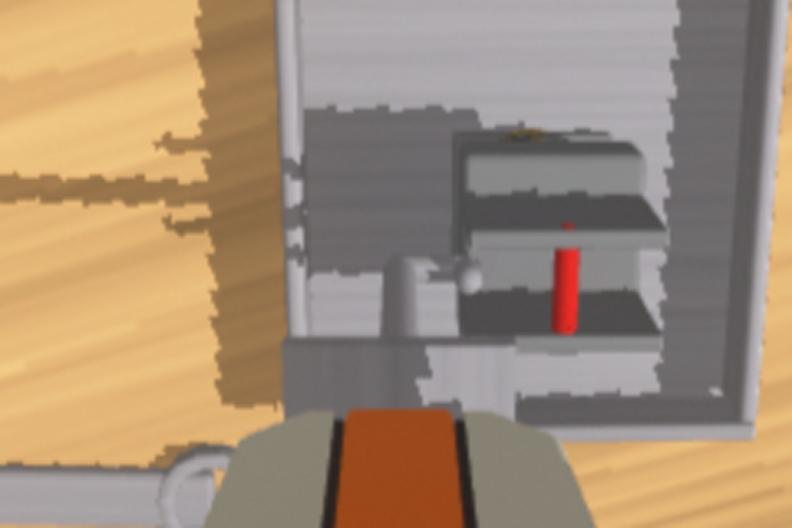

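>>> drive_tool:
  targets: "0 0 0 -4 0;0 0 0 -8 0;0 0 0 -15 0;0 0 0 -25 0;0 0 0 -30 0;0 0 0 -30 -0.14;0 0 0 -25 -0.14;0 0 0 -13 -0.14;0 0 0 0 -0.14;0 0 0 0 -0.1"

```text
t: 29.0
ee_pos: [560.6, 307.3, 308.6]
tool_rot: [[0.935, 0.353, 0.003], [0.353, -0.935, 0.002], [0.004, -0.0, -1.0]]
ft_force: [-0.6, -0.8, -2.4]
finger_gap: 15.6
```

```bash
python3 - <<'E'
from h import *
s=bot.read_state();R=s['tool_rot'];print(s['t'],R.round(3),s['ee_pos'],s['joint_pos'],s['qvel'])
print(R.T@(np.array([466.3,-294.5,300])-s['ee_pos']))
E
```

```text
29.0 [[ 0.935  0.353  0.003]
 [ 0.353 -0.935  0.002]
 [ 0.004 -0.    -1.   ]] [560.58449762 307.30224847 308.55547346] [4.21240616e-01 2.15995964e-01 1.23067860e+00 5.22350236e-05
 1.69131834e+00 1.63078241e+00] [-4.31713246e-04  8.03916323e-03  1.83690216e-02 -6.31470873e-04
 -1.93804695e-03 -9.56077439e-01]
[-300.93656575  529.63394278    7.33341195]
```

>>> drive_tool:
  targets: "0 -5 8.9 0 0;0 -12.4 22.1 0 0;0 -19.8 35.4 0 0;0 -22.8 40.7 0 0;0 -22.8 40.7 0 0;0 -22.8 40.7 0 0;0 -22.8 40.7 0 0;0 -22.8 40.7 0 0;0 -22.8 40.7 0 0;0 -22.8 40.7 0 0"

```text
t: 30.0
ee_pos: [496.9, -92.9, 306.7]
tool_rot: [[0.939, 0.345, 0.001], [0.345, -0.939, -0.001], [0.001, 0.001, -1.0]]
ft_force: [0.9, -0.8, -0.8]
finger_gap: 15.8
```

>>> drive_tool:
  targets: "0 -22.8 40.7 0 0;0 -22.8 40.7 0 0;0 -21 38 0 0;0 -16 29 0 0;0 -10.6 18 0 0;0 -5 9 0 0;0 -2 4 0 0;0 0 0 0 0;0 0 0 0 0;0 0 0 0 0"

```text
t: 31.0
ee_pos: [466.8, -292.8, 305.7]
tool_rot: [[0.937, 0.349, 0.0], [0.349, -0.937, 0.0], [0.0, 0.0, -1.0]]
ft_force: [0.6, 0.5, -0.9]
finger_gap: 15.9
```

```bash
python3 - <<'E'
from h import *
for i in range(3):
    s=bot.read_state();R=s['tool_rot'];print(s['t'],R[:2,:2].round(4).tolist(),s['ee_pos'],R.T@(np.array([466.3,-294.5,300])-s['ee_pos']))
    cap('wrist','w22')
E
```

```text
31.0 [[0.937, 0.3494], [0.3494, -0.937]] [ 466.84731528 -292.76584636  305.70642811] [-1.11984118  1.43363766  5.70620745]
31.05 [[0.937, 0.3494], [0.3494, -0.937]] [ 466.84420841 -292.85070276  305.67712481] [-1.08724988  1.35513004  5.67693584]
31.1 [[0.937, 0.3494], [0.3494, -0.937]] [ 466.81267335 -292.96999053  305.67858359] [-1.0157865   1.25412453  5.67850543]
```

View pics/w22.png

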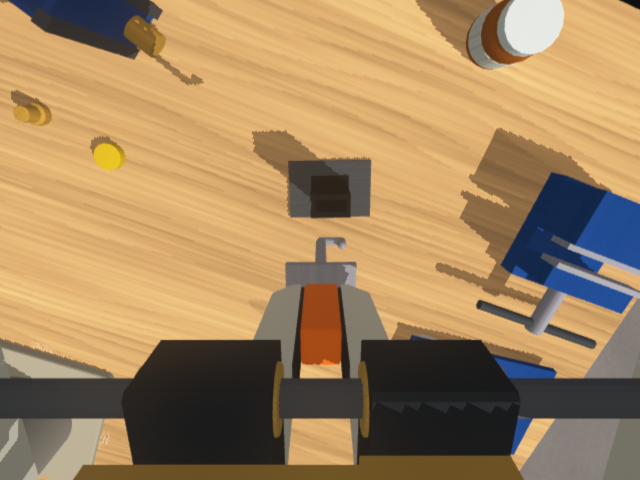

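```bash
python3 - <<'E'
from h import *
im,d,W=cloud('w22')
z=im[150:265,270:390,::-1].astype(float)
z=255*(z/255)**0.45
cv2.imwrite('pics/z.png',cv2.resize(z.astype(np.uint8),None,fx=6,fy=6,interpolation=cv2.INTER_CUBIC))
box=np.zeros((480,640),bool); box[165:222,285:375]=1
m=box&(W[...,2]>92)&(W[...,2]<104)
P=W[m]; r=cv2.minAreaRect(P[:,:2].astype(np.float32)); print(m.sum(),r,np.median(P[:,2]))
R=np.array([[.937,.349],[.349,-.937]]); t=np.array([466.8,-293.0])
q=(P[:,:2]-t)@R; print('block tool',np.percentile(q,[1,50,99],axis=0).round(1))
low=box&(W[...,2]<90)&(W[...,2]>8); Q=W[low]; q=(Q[:,:2]-t)@R
print(low.sum(),np.percentile(Q[:,2],[5,50,95]))
for n,u,v,zz in [('tip',342,243,305.7-96+14),('shaft',321.4,250,240)]:
    p=ray('w22',u,v,zz); print(n,((p[:2]-t)@R).round(1))
E
```

```text
669 ((470.4494323730469, -302.7244873046875), (24.28789710998535, 39.9127311706543), 21.206310272216797) 97.44904498227356
block tool [[-11.7  -9. ]
 [  1.   11.1]
 [ 12.   30.2]]
753 [15.96735039 61.51176684 86.97536196]
tip [ 2.4 15.3]
shaft [3.1 1.3]
```

View pics/z.png

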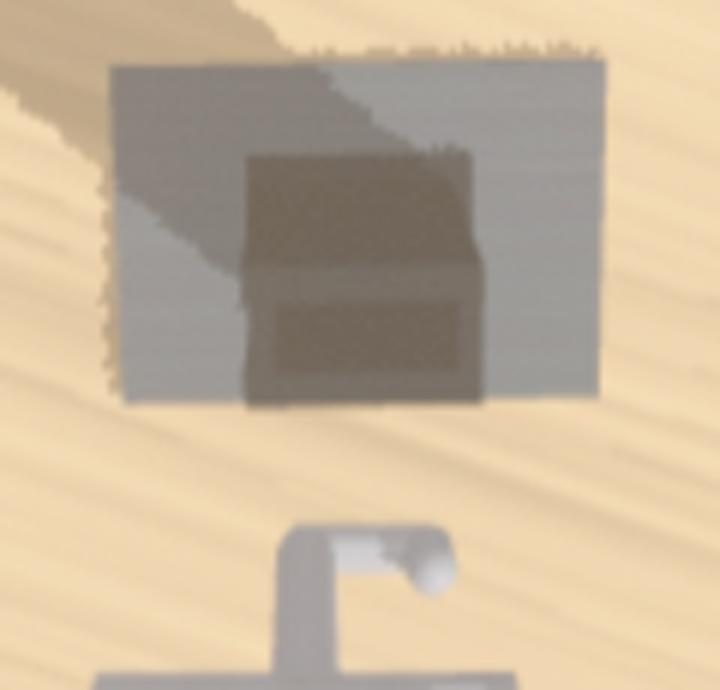

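```bash
python3 - <<'E'
from h import *
R=np.array([[.937,.349],[.349,-.937]]); t=np.array([466.8,-293.0])
for u,v in [(315.6,206),(346.8,206),(331,200),(331,212.3)]:
    p=ray('w22',u,v,98); print(((p[:2]-t)@R).round(1))
E
```

```text
[-0.1 -4.1]
[-0.1 27. ]
[ 5.9 11.2]
[-6.6 11.3]
```

>>> drive_tool:
  targets: "0 -0.5 1.1 0 0;0 0 0 8 0;0 0 0 15 0;0 0 0 20 0;0 0 0 20 0;0 0 0 18 0;0 0 0 12 0;0 0 0 5 0;0 0 0 0 0;0 0 0 0 0"

```text
t: 32.15
ee_pos: [466.7, -295.2, 208.3]
tool_rot: [[0.937, 0.348, 0.001], [0.348, -0.937, -0.001], [0.001, 0.001, -1.0]]
ft_force: [0.4, 0.8, -1.3]
finger_gap: 16.1
```

```bash
python3 - <<'E'
from h import *
for i in range(2):
    s=bot.read_state();R=s['tool_rot'];print(s['t'],R[:2,:2].round(4).tolist(),s['ee_pos'],R.T@(np.array([466.3,-294.5,106])-s['ee_pos']),s['ft_force'])
    cap('wrist','w23')
im=load('w23')[0]
z=im[180:290,250:410,::-1].astype(float)
z=255*(z/255)**0.45
cv2.imwrite('pics/z.png',cv2.resize(z.astype(np.uint8),None,fx=5,fy=5,interpolation=cv2.INTER_CUBIC))
E
```

```text
32.15 [[0.9374, 0.3483], [0.3483, -0.9374]] [ 466.73326036 -295.226579    208.27725241] [ -0.2151132   -0.92268806 102.27636269] [ 0.37072572  0.7903636  -1.27643097]
32.2 [[0.9374, 0.3483], [0.3483, -0.9374]] [ 466.91895864 -295.37159816  208.62069961] [ -0.37159616  -1.18250538 102.6187818 ] [ 0.01175986  0.71774571 -1.6658142 ]
```

View pics/z.png

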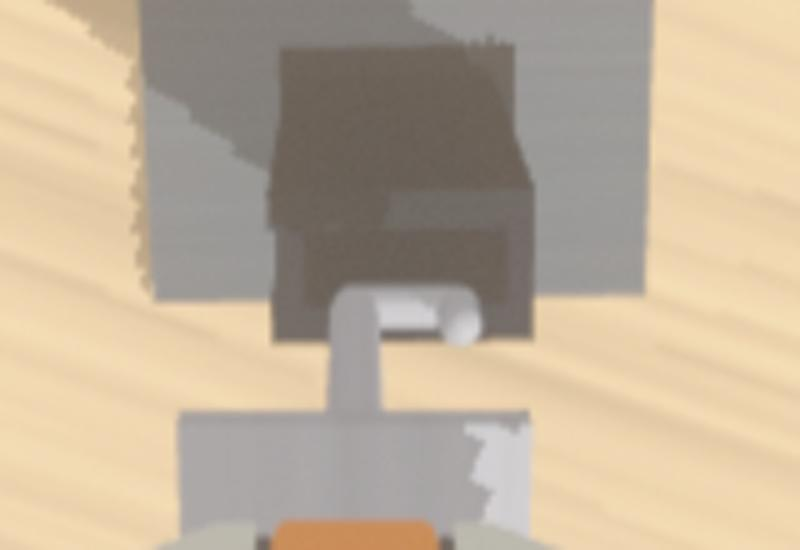

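>>> drive_tool:
  targets: "0 -0.2 -1.2 0 0;0 0 0 3 0;0 0 0 4 0;0 0 0 5 0;0 0 0 6 0;0 0 0 6 0;0 0 0 6 0;0 0 0 6 0;0 0 0 4 0;0 0 0 0 0"

```text
t: 33.25
ee_pos: [465.4, -293.6, 166.6]
tool_rot: [[0.937, 0.348, -0.001], [0.348, -0.937, 0.001], [-0.001, -0.001, -1.0]]
ft_force: [1.1, 0.5, -1.0]
finger_gap: 16.0
```

```bash
python3 - <<'E'
from h import *
for i in range(2):
    s=bot.read_state();R=s['tool_rot'];print(s['t'],R[:2,:2].round(4).tolist(),s['ee_pos'],R.T@(np.array([466.3,-294.5,106])-s['ee_pos']),s['ft_force'],s['ft_torque'])
    cap('wrist','w24')
im=load('w24')[0]
z=im[180:290,250:410,::-1].astype(float)
z=255*(z/255)**0.45
cv2.imwrite('pics/z.png',cv2.resize(z.astype(np.uint8),None,fx=5,fy=5,interpolation=cv2.INTER_CUBIC))
E
```

```text
33.25 [[0.9374, 0.3483], [0.3483, -0.9374]] [ 465.38173743 -293.600798    166.5526682 ] [ 0.59524279  1.23977959 60.55068975] [ 1.09221594  0.4918994  -1.04888721] [ 0.0184615  -0.00596394  0.01022813]
33.3 [[0.9374, 0.3484], [0.3484, -0.9374]] [ 465.62863968 -293.78331052  167.16243031] [ 0.40122744  0.94029027 61.16177009] [ 0.51566168 -0.77280157 -1.9337421 ] [-0.04963311  0.00924205 -0.02721495]
```

View pics/z.png

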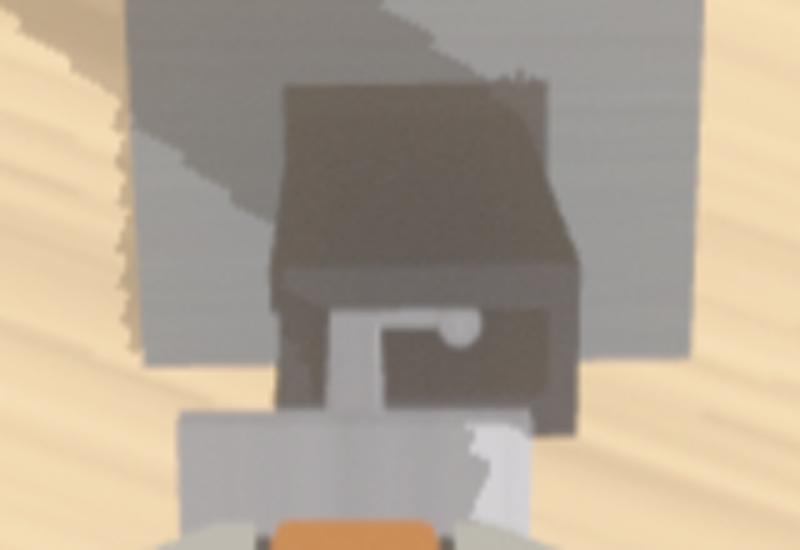

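>>> drive_tool:
  targets: "0 0 1 2 0;0 0 0 5 0;0 0 0 7 0;0 0 0 8 0;0 0 0 8 0;0 0 0 8 0;0 0 0 7 0;0 0 0 5 0;0 0 0 3 0;0 0 0 0 0"

```text
t: 34.35
ee_pos: [465.9, -294.7, 114.0]
tool_rot: [[0.937, 0.348, -0.001], [0.348, -0.937, 0.0], [-0.0, -0.001, -1.0]]
ft_force: [-0.0, 0.1, -1.6]
finger_gap: 15.9
```

```bash
python3 - <<'E'
from h import *
for i in range(2):
    s=bot.read_state();R=s['tool_rot'];print(s['t'],s['ee_pos'],R.T@(np.array([466.3,-294.5,106])-s['ee_pos']),s['ft_force'],s['ft_torque'])
    cap('wrist','w25')
im=load('w25')[0]
z=im[180:290,250:410,::-1].astype(float)
z=255*(z/255)**0.45
cv2.imwrite('pics/z.png',cv2.resize(z.astype(np.uint8),None,fx=5,fy=5,interpolation=cv2.INTER_CUBIC))
E
```

```text
34.35 [ 465.94962997 -294.69855933  114.03102915] [ 0.40060799 -0.05912894  8.03091721] [-0.02659581  0.10490089 -1.60433693] [ 0.04465414 -0.01510117  0.02092383]
34.4 [ 466.16992885 -294.88110499  114.51305922] [ 0.25494941 -0.3114098   8.51307004] [-0.30919305  0.75840994 -0.95568198] [0.04173881 0.04158624 0.00995162]
```

View pics/z.png

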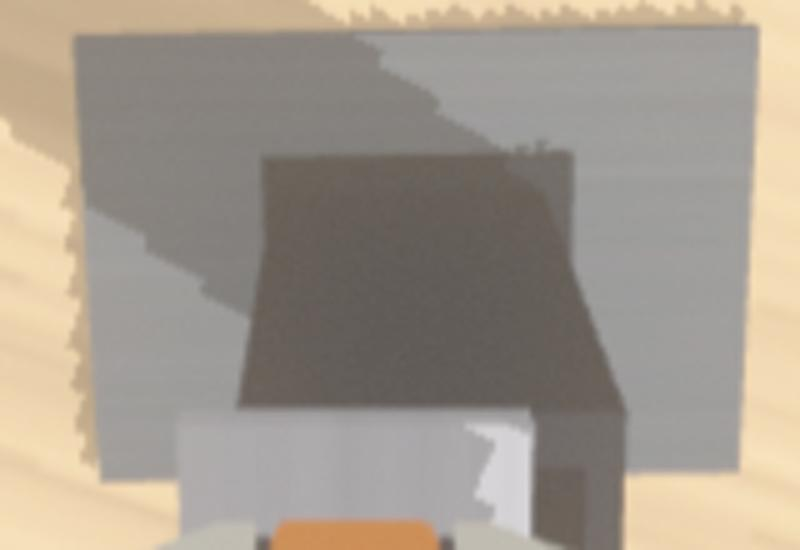

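Lower the last ~8 mm slowly.

>>> drive_tool:
  targets: "0 0.3 0 2 0;0 0 0 1.5 0;0 0 0 1.5 0;0 0 0 0.8 0;0 0 0 0.6 0;0 0 0 0.5 0;0 0 0 0.4 0;0 0 0 0 0;0 0 0 0 0;0 0 0 0 0"

```text
t: 35.45
ee_pos: [466.5, -294.8, 107.3]
tool_rot: [[0.937, 0.348, 0.0], [0.348, -0.937, -0.0], [0.0, 0.0, -1.0]]
ft_force: [-0.6, -0.5, -2.0]
finger_gap: 15.7
```

>>> drive_tool:
  targets: "0 0 0 0.4 0;0 0 0 0.4 0;0 0 0 0.3 0;0 0 0 0.3 0;0 0 0 0 0;0 0 0 0 0;0 0 0 0 0;0 0 0 0 0;0 0 0 0 0;0 0 0 0 0"

```text
t: 36.45
ee_pos: [466.5, -294.8, 106.3]
tool_rot: [[0.937, 0.348, 0.0], [0.348, -0.937, -0.0], [0.0, 0.0, -1.0]]
ft_force: [-2.7, 1.6, 5.8]
finger_gap: 15.6
```

>>> drive_tool:
  targets: "1 0 0 0 0;1 0 0 0 0;1 0 0 0 0;1 0 0 0 0;1 0 0 0 0;1 0 0 0 0;1 0 0 0 0;1 0 0 0 0;1 0 0 0 0;1 0 0 0 0"

```text
t: 37.45
ee_pos: [466.4, -294.7, 105.8]
tool_rot: [[0.937, 0.348, -0.0], [0.348, -0.937, 0.0], [0.0, -0.0, -1.0]]
ft_force: [-0.2, 0.9, 0.9]
finger_gap: 90.6
```

>>> drive_tool:
  targets: "1 0 0 -3 0;1 0 0 -8 0;1 0 0 -15 0;1 0 0 -20 0;1 0 0 -25 0;1 0 0 -25 0;1 0 0 -25 0;1 0 0 -15 0;1 0 0 -5 0;1 0 0 0 0"

```text
t: 38.45
ee_pos: [466.7, -295.0, 247.6]
tool_rot: [[0.937, 0.348, 0.001], [0.348, -0.937, -0.001], [0.001, 0.001, -1.0]]
ft_force: [0.3, -0.4, -0.3]
finger_gap: 93.0
```

```bash
python3 - <<'E'
from h import *
s=bot.read_state();print(s['t'],s['ee_pos'],s['ft_force'],s['finger_gap'])
cap('wrist','w26'); cap('top','t26'); cap('scene','s26')
im,d,W=cloud('w26'); hsv=cv2.cvtColor(im,cv2.COLOR_RGB2HSV)
m=(hsv[...,0]<14)&(hsv[...,1]>180)&(hsv[...,2]>200)&(W[...,2]>138)&(W[...,2]<160)
print('grip',m.sum(),cv2.minAreaRect(W[m][:,:2].astype(np.float32)),np.median(W[m],0))
a=cv2.resize(cv2.imread('pics/t26.png')[190:310,150:290],None,fx=4,fy=4,interpolation=cv2.INTER_CUBIC); 
b=cv2.resize(cv2.imread('pics/w26.png')[130:250,250:390],None,fx=4,fy=4,interpolation=cv2.INTER_CUBIC)
cv2.imwrite('pics/z.png',np.vstack([a,b])[:, :]); cv2.imwrite('pics/z.png',cv2.resize(np.hstack([a,b]),(800,343)))
im,d,W=cloud('t26'); box=np.zeros((480,640),bool); box[210:290,160:243]=1
m=box&(W[...,2]>76)&(W[...,2]<95); print('cheeks/bar',m.sum(),np.median(W[m],0),W[m].min(0),W[m].max(0))
E
```

```text
38.45 [ 466.72944598 -294.9964377   247.6270814 ] [ 0.30455827 -0.36993986 -0.34035226] 92.99966401901841
grip 377 ((466.52423095703125, -295.6685791015625), (14.576659202575684, 14.779109954833984), 19.917390823364258) [ 466.76503224 -295.89320281  145.39492941]
cheeks/bar 96 [551.19622255 273.02156804  83.43149723] [533.92870146 251.96108386  77.18675723] [568.55421496 294.54063774  90.17970686]
```

View pics/z.png

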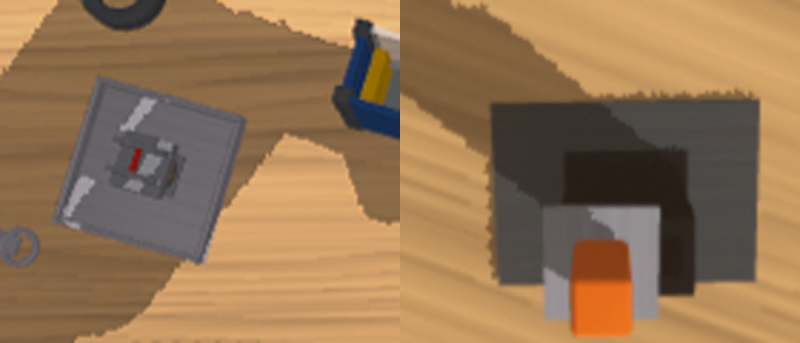

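View pics/s26.png

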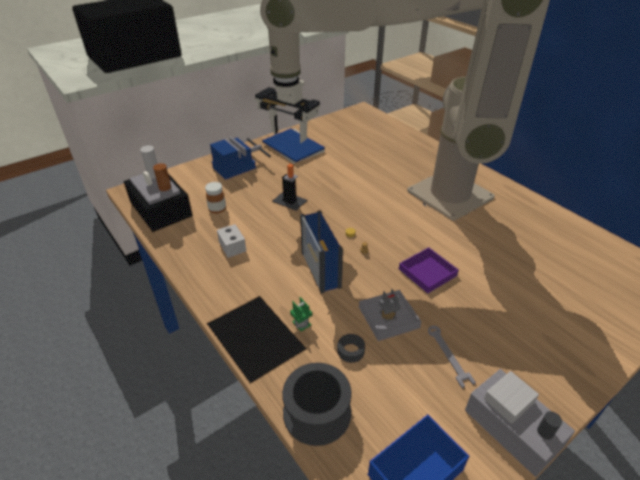

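Rod is back at its starting place (grip at 466.5, -295.7, top z 145.4) and the strainer stands upright near the tray's centre; nothing else has moved. Handing in.

```bash
python3 - <<'E'
from plant import bot
print(bot.close_job())
E
```

```text
the job is handed in; nothing more can be done
None
```

I fetched the strainer, stood it in the steel drip tray, and put the rod back in its holder. The job was handed in at about 38.6 s; no verdict comes back.

**What I did:** I hooked the red crossbar and drew the strainer about 89 mm until I felt the end stop. The pull there rose to 2.7 N, just where the camera had put the stop (bar at tank y 45.8 mm, expected 45.9 mm). I then backed off slightly and lifted it; it hung on the hook at about 4.5 N.

**Last checks:**
- **Strainer:** it stands upright, about 2–3 mm from the tray's centre, and did not move when I drew the hook clear.
- **Rod:** it is seated within about 1 mm of where it started, by the wrist camera. The grip's top reads z 145.4 mm; 146 mm is expected when seated.
- **Gripper:** it is open, about 140 mm above the rod's grip, and touching nothing.
- **Bench:** the other things look unmoved in the scene view. I judged this by eye and did not measure it.
- **Forces:** the highest reading while the rod was on the strainer was about 2.7 N in the pull and 4.5–5 N in the lift. Force was read only at the end of each move, so short peaks in between were not seen.

No check failed. Position and force readings disagreed with each other by up to about 1–2 mm and 1 N.

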